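Flask to the top tray, label up

ROBOT

A 6-joint arm with a two-finger parallel gripper is mounted at the origin on the work surface. World frame = base frame: x ahead of the robot, y to its left, z up, the work surface at z = 0. Lengths are in mm, angles in rad, forces in N, time in s.
With the tool pointing down it reaches from about 225 to 725 mm from the base axis. Payload 3.1 kg.
Tool frame: the origin (TCP) lies on the mounting face of the last link; the fingertips stand 173 mm ahead of it and the grasp point (between the pads) lies robot.pinch_z ahead of it (robot.pinch_z is the distance from the TCP to the grasp point, in mm); z points along the fingers, y is the direction in which the jaws open and shut (so a half turn about z gives the same grasp; the last joint's range is limited). The gripper opens to 85 mm and grips with 20 to 120 N. Pads are 22 mm wide; open, the fingers measure 114 mm over their backs; the gripper's body (76 mm by 85 mm) begins 54 mm behind the grasp point. The pads swing forward as they close: fully open they stand 13 mm farther back than shut.
Start: joints at [-1.371, 0.048, 0.099, 1.622, 0, 1.443], TCP at [169.014, -497.043, 404.712] pointing down, gripper open.
Joint ranges: [-2.91, 2.91], [-0.99, 1.94], [-1.21, 1.42], [-2.12, 2.29], [-1.49, 1.47], [-3.14, 3.14]. Speed limits (rad/s): [2.79, 2.79, 3.14, 3.14, 3.14, 3.14].

INTERFACE

Orientations are given as a unit quaternion [x, y, z, w].
In Python, from bench import readout, optics, ticket, robot gives the robot as it stands.
- The arm moves only by the tool arm_command, never from a script. Its argument "rows" is one flat list of numbers, 7 for each row, row after row: the shift along the tool's x, y, z in m, then the turn, a rotation vector about the tool's x, y, z in units of 5 degrees (1.0 is 5 degrees), then the finger opening in m, from 0 to 0.0854. A call has 1 to 20 rows; each row shifts and turns the pose as measured when the row begins, along the tool's axes as they then stand; what a row does not reach is not made up. A row lasts 1/12 s, in which the tool goes at most 41.7 mm and 7.16 degrees, less where a joint would pass 70% of its speed; a pose out of reach is approached as far as the arm can. A call is refused whole if a number of a shift passes 0.0417 or a number of a turn 1, either way. A call with a gripper value outside its range is refused whole. The fingers move at their own pace and stop on an object; "grip_force" is the grip in N (left out, the last holds). Time passes only in rows, so rows that do not move let the fingers close. It gives the time, the measured TCP pose, the force and the opening at its end, in the units of the state.
- readout.observe(): the state, without advancing time (a new reading comes with each control period).
- optics.get_image(name): name is "scene" or "top"; returns the picture (480x640x3 uint8, blue, green, red); there is no depth.
- optics.get_calibration(name): a dict with "fov_y" (degrees; the focal length in pixels is half the picture's height over the tangent of half this angle, whatever the lens; pixels are square), "cx", "cy" (the principal point, pixels), "R" (3x3) and "t" (3): a world point X has camera coordinates R X + t. Camera axes: x right, y down, z forward; pixel columns grow to the right and rows downward; lengths in mm; the calibration is good to about 2 mm. A picture is of the moment at which its call begins. get_calibration takes no time and is no camera call.
- ticket.job_done(): hands the job in, once; it reports no verdict.
The state is a dict: "t": time; "q": joint angles; "qvel": joint speeds; "effort": joint torques, N m; "position": TCP position; "orientation": TCP orientation; "force": force on the tool from outside, world axes, zero at the start; "wrist_torque": the same for the moment, N m; "opening": finger opening in mm.
Only numpy, scipy, OpenCV 4.12 (cv2) and the standard library are available. Lean on these libraries where they do the work, as an engineer would, in place of code of your own. Each camera call takes 0.05 s, during which the arm holds its last target.

TASK

The steel flask lies in the bottom tier of the blue organiser with only its neck sticking out. Pull it out onto the matting and let go of it, roll it with a fingertip until its paper label is on top, then take it round the body and lay it gently in the organiser's top tray, lengthwise along the tray and with the label still facing straight up. Leave everything else where it is.

Things in the scene. Friction and masses are not known exactly. Their poses are not given: they have to be found in the camera images.
- flask: Neck and cap of a brushed-steel flask (188 mm long with its barrel, about 0.32 kg) that starts lying in the organiser's bottom tier, neck to the front. Origin on the flask's axis at the middle of the barrel; z axis along the flask towards the cap. Tapering neck from z = 65 to 83 mm, cap from 83 to 123 mm. Lying, its axis is level.
- cap (a point): Middle of the black screw cap (38 mm in diameter, 40 mm long), 103 mm from the flask's origin. It stands out of the tier, its middle 58 to 68 mm in front of the organiser's front edge at the start. It is screwed tight and does not turn on the barrel.
- barrel: The flask's smooth barrel, 64 mm in diameter, 130 long. Origin and z axis as the flask's; x axis points out through the label. Lying, its axis is 38 mm above z = 0 on the matting, 50 in the bottom tier, 230 in the top tray. Pushed sideways by a fingertip at mid height it rolls without slipping (20 mm = 36 degrees); pushed at 1 to 3 cm/s it stops with the finger, knocked, it rolls on 20 mm or more.
- label (a point): Middle of the flask's only paper label, on the barrel's surface 32 mm from the axis. The label is off-white with two dark bands, 84 mm long, 75 degrees of the barrel's round. At the start it is at least 60 degrees away from the top.
- organiser: Fixed blue organiser of three trays, 190 mm deep (x), 310 wide (y), 214 high. Origin: centre of its underside, on the matting (top of matting: z = 6 mm); z up; its front faces its own -x, to the robot's right. Tray floors 12, 102, 192 mm above the origin and 6 thick; walls 5 thick, 22 above the floors; no front wall on the lower two. Top tray: 180 by 300 inside, walled all round, open above.
- kettlebell: Bystander: cast-iron mini kettlebell, 86 mm across, 124 mm high, standing on the matting; origin under its centre.
- jar: Bystander: clear glass jar with steel lid, 80 mm in diameter, 115 mm high; origin under its centre.
- collar: Bystander: steel lever-clamp collar lying flat, ring 80 mm across and 34 mm high, lever standing out to 64 mm on its x side; origin under the ring's centre.
- hex_key: Bystander: chrome hex key lying flat, long arm 120 mm along its x, short arm 40 mm, 9 mm thick; origin under the middle of the long arm.
- plate: Bystander: small black change plate lying flat, 136 mm in diameter, 20 mm thick; origin under its centre.
- tape: Bystander: roll of tape lying flat in the organiser's middle tier, 96 mm in diameter, 38 mm high; origin under its centre.
- ball_center (a point): Bystander: centre of the orange lacrosse ball, 63 mm in diameter, on the matting.

How it is judged:
By the outcome, as a careful person would: the job done as asked, in the order asked, and still so for the second after the job is handed in, with the robot touching nothing.
It also fails if it takes over 70 s, if anything falls off the work surface, if the arm or the gripper's body presses on something with over 40 N, if the wrist force passes 120 N, or if a joint passes its speed limit or range.

## Working session

There is one attempt and no reset: what is moved stays moved. The work goes in short steps, Python scripts to look and compute and a tool call to move; the robot and the scene stay as the last step left them, time stands still between calls to the robot, and variables do not carry over. Pictures are saved under pics/ and viewed, and the job is handed in when it is done.

Besides the shell and the picture viewer there is one more tool, called after "Call:" as name(argument=value, ...), one argument or row to a line, values as JSON. arm_command: Moves the arm, as the interface text tells. Its arguments: {"type":"object","properties":{"rows":{"type":"array"},"grip_force":{"type":"number"}},"required":["rows"]}

```bash
ls -la; mkdir -p pics; python3 - <<'E'
from bench import readout, optics, ticket, robot
import cv2
print(readout.observe())
print({k:getattr(robot,k) for k in dir(robot) if not k.startswith('_')})
for n in("scene","top"):
    print(optics.get_calibration(n)); cv2.imwrite(f"pics/{n}0.png",optics.get_image(n))
E
```

```text
total 12
drwxr-xr-x  3 agent agent 4096 Dec  6 05:23 .
drwxr-xr-x 23 root  root  4096 Dec  6 05:23 ..
drwxr-xr-x  2 agent agent 4096 Dec  6 05:23 pics
{'t': 0.0, 'q': array([-1.37079440e+00,  4.87156858e-02,  9.75710255e-02,  1.62199336e+00,
        1.14973503e-05,  1.44299907e+00]), 'qvel': array([ 1.22195483e-05, -3.57273885e-04, -3.67411713e-04, -3.32866237e-04,
       -2.52247393e-04, -6.07269600e-04]), 'effort': array([ 1.23554852e-03, -3.38779128e+01,  3.20015824e+01,  2.01866421e-02,
       -1.55502994e-05,  9.99184628e-07]), 'position': array([ 168.97717927, -496.83688759,  403.52148084]), 'orientation': array([ 9.86597828e-01,  1.63166650e-01, -3.65162434e-05, -1.17029267e-03]), 'force': array([ 0.11401202, -0.09364701, -0.25075998]), 'wrist_torque': array([-0.00923917,  0.03951732, -0.00495548]), 'opening': 85.62120859361535}
{'Unreachable': <class 'bench.Unreachable'>, 'pinch_z': 154.70000000000002}
{'fov_y': 49.17367721355821, 'cx': 321.39608089549563, 'cy': 238.69368572089763, 'R': array([[ 0.85017516,  0.52639619,  0.01045244],
       [ 0.46555037, -0.74233558, -0.48187211],
       [-0.24589643,  0.41454183, -0.87617921]]), 't': array([-516.27580633, -199.08336054, 1319.38407674])}
{'fov_y': 50.55142053692222, 'cx': 321.63931178701324, 'cy': 234.1684351517914, 'R': array([[ 0.00736133, -0.99996465,  0.00406231],
       [-0.99816403, -0.00759219, -0.06009104],
       [ 0.06011976, -0.0036125 , -0.99818463]]), 't': array([ 12.06594972, 589.64790794, 964.04757712])}
```

View pics/scene0.png

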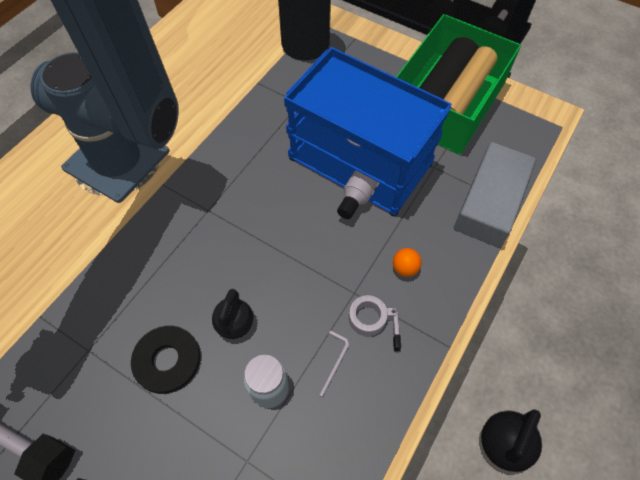

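View pics/top0.png

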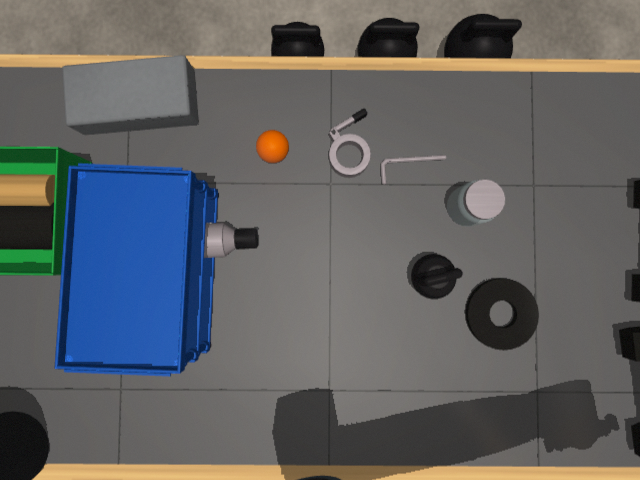

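```bash
cat > h.py <<'E'
from bench import readout, optics, ticket, robot
import cv2, numpy as np
from scipy.spatial.transform import Rotation as Ro
def cal(n):
    c=optics.get_calibration(n); f=240/np.tan(np.radians(c['fov_y']/2))
    return c,f
def px2w(n,u,v,z):
    c,f=cal(n); d=c['R'].T@np.array([(u-c['cx'])/f,(v-c['cy'])/f,1]); o=-c['R'].T@c['t']
    return o+d*(z-o[2])/d[2]
def w2px(n,X):
    c,f=cal(n); p=np.asarray(X,float)@c['R'].T+c['t']
    return np.stack([f*p[...,0]/p[...,2]+c['cx'],f*p[...,1]/p[...,2]+c['cy']],-1)
def snap(n,name,crop=None,k=4):
    im=optics.get_image(n)
    cv2.imwrite(f'pics/raw_{name}.png',im)
    if crop: 
        x0,y0,x1,y1=crop; im=cv2.resize(im[y0:y1,x0:x1],None,fx=k,fy=k,interpolation=cv2.INTER_CUBIC)
    cv2.imwrite(f'pics/{name}.png',im); return im
E
python3 - <<'E'
from h import *
im=cv2.imread('pics/top0.png'); cv2.imwrite('pics/t0c.png',cv2.resize(im[150:380,50:290],None,fx=2.5,fy=2.5,interpolation=cv2.INTER_CUBIC))
im=cv2.imread('pics/scene0.png'); cv2.imwrite('pics/s0c.png',cv2.resize(im[40:260,270:470],None,fx=2.7,fy=2.7,interpolation=cv2.INTER_CUBIC))
E
```

```text
(no output)
```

View pics/t0c.png

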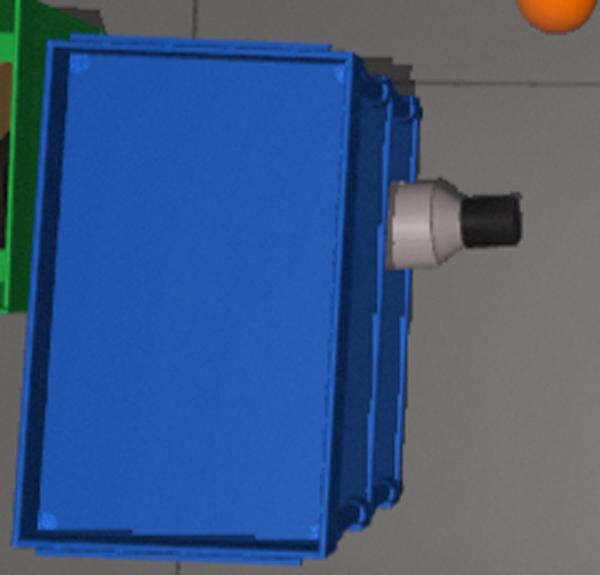

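View pics/s0c.png

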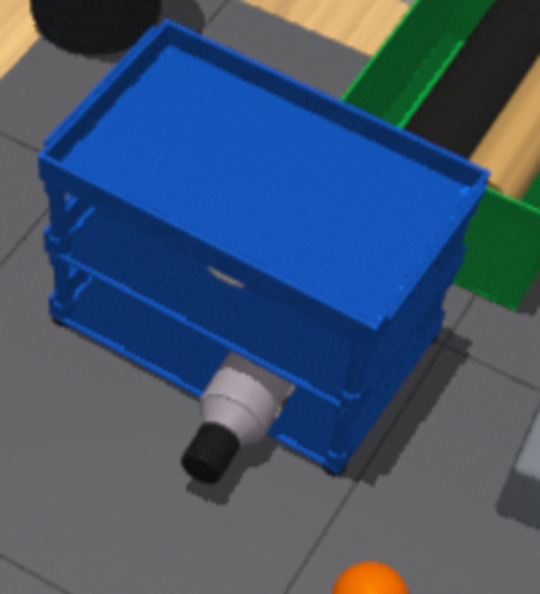

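```bash
python3 - <<'E'
from h import *
for u,v in[(48,40),(355,55),(328,555),(14,545)]:
    print('rim',px2w('top',50+u/2.5,150+v/2.5,220).round(1))
for u,v in[(521,220),(462,221),(434,223),(390,225)]:
    print('fl',px2w('top',50+u/2.5,150+v/2.5,50).round(1))
for u,v in[(420,100),(401,500)]:
    print('front bottom',px2w('top',50+u/2.5,150+v/2.5,40).round(1))
for u,v in[(170,22),(488,175),(378,327),(40,155)]:
    print('srim',px2w('scene',270+u/2.7,40+v/2.7,220).round(1))
print('scene cap end',px2w('scene',270+205/2.7,40+468/2.7,50).round(1))
for n,u,v,z in[('top',272,146,37),('top',350,155,25),('top',350,155,25),('top',413,158,8),('top',484,201,121),('top',434,278,40),('top',502,313,26),('scene',407,263,37)]: print(px2w(n,u,v,z).round(0))
E
```

```text
rim [679.7 407.3 220. ]
rim [671.9 217.9 220. ]
rim [367.7 227.2 220. ]
rim [372.4 416.3 220. ]
fl [579.5 134.5  50. ]
fl [578.5 178.5  50. ]
fl [576.8 199.4  50. ]
fl [575.1 232.2  50. ]
front bottom [670.6 213.7  40. ]
front bottom [370.7 221.9  40. ]
srim [378.  416.4 220. ]
srim [681.4 403.6 220. ]
srim [675.9 222.6 220. ]
srim [368.8 230.9 220. ]
scene cap end [583.6 143.   50. ]
[757. 113.  37.]
[743. -37.  25.]
[743. -37.  25.]
[ 742. -162.    8.]
[ 643. -265.  121.]
[ 507. -195.   40.]
[ 442. -327.   26.]
[758. 112.  37.]
```

Call:
arm_command(
  rows=[0, 0, 0, 0, 0, -0.985, 0.085, 0, 0, 0, 0, 0, -0.985, 0.085, 0, 0, 0, 0, 0, -0.985, 0.085, 0, 0, 0, 0, 0, -0.985, 0.085, 0, 0, 0, 0, 0, -0.985, 0.085, 0, 0, 0, 0, 0, -0.985, 0.085, 0, 0, 0, 0, 0, -0.985, 0.085, 0, 0, 0, 0, 0, -0.985, 0.085, 0, 0, 0, 0, 0, -0.985, 0.085, 0, 0, 0, 0, 0, -0.985, 0.085, 0, 0, 0, 0, 0, -0.985, 0.085, 0, 0, 0, 0, 0, -0.985, 0.085, 0, 0, 0, 0, 0, -0.985, 0.085, 0, 0, 0, 0, 0, -0.985, 0.085, 0, 0, 0, 0, 0, -0.985, 0.085],
)

```text
t: 1.35
position: [168.6, -494.9, 392.3]
orientation: [0.667, 0.745, 0.007, -0.01]
force: [0.5, 0.7, 0.4]
opening: 85.5
```

```bash
cat >> h.py <<'E'
def st():
    s=readout.observe(); R=Ro.from_quat(s['orientation'])
    ax=R.as_matrix()
    print('t',round(s['t'],2),'tcp',s['position'].round(1),'xang',np.degrees(np.arctan2(ax[1,0],ax[0,0])).round(2),'zax',ax[:,2].round(3),'F',s['force'].round(1),'M',s['wrist_torque'].round(2),'open',round(s['opening'],1),'q',s['q'].round(2))
    return s,R
def to(p,ang=None,n=None):
    "tool-frame shift to world TCP p with tool z down and tool x at heading ang deg"
    s,R=st(); d=R.inv().apply(np.array(p)-s['position'])
    print('tool shift mm',d.round(1),'rows>=',int(np.ceil(np.abs(d).max()/41.7)))
    if ang is not None:
        a=np.radians(ang); T=Ro.from_matrix(np.array([[np.cos(a),np.sin(a),0],[np.sin(a),-np.cos(a),0],[0,0,-1.]]))
        rv=(R.inv()*T).as_rotvec(); print('turn units',(np.degrees(rv)/5).round(3))
E
python3 -c "
from h import *
to([578.5,148,300],92.6)"
```

```text
t 1.35 tcp [ 168.6 -494.9  392.3] xang 96.29 zax [-0.005  0.024 -1.   ] F [0.5 0.7 0.4] M [ 0.01 -0.03 -0.  ] open 85.5 q [-1.37  0.06  0.08  1.62 -0.    0.09]
tool shift mm [591.7 478.1 105.6] rows>= 15
turn units [-0.034 -0.277  0.739]
```

Call:
arm_command(
  rows=[0.037, 0.03, 0.0046, 0, -0.03, 0.046, 0.085, 0.037, 0.03, 0.0046, 0, -0.03, 0.046, 0.085, 0.037, 0.03, 0.0046, 0, -0.03, 0.046, 0.085, 0.037, 0.03, 0.0046, 0, -0.03, 0.046, 0.085, 0.037, 0.03, 0.0046, 0, -0.03, 0.046, 0.085, 0.037, 0.03, 0.0046, 0, -0.03, 0.046, 0.085, 0.037, 0.03, 0.0046, 0, -0.03, 0.046, 0.085, 0.037, 0.03, 0.0046, 0, -0.03, 0.046, 0.085, 0.037, 0.03, 0.0046, 0, -0.03, 0.046, 0.085, 0.037, 0.03, 0.0046, 0, -0.03, 0.046, 0.085, 0.037, 0.03, 0.0046, 0, -0.03, 0.046, 0.085, 0.037, 0.03, 0.0046, 0, -0.03, 0.046, 0.085, 0.037, 0.03, 0.0046, 0, -0.03, 0.046, 0.085, 0.037, 0.03, 0.0046, 0, -0.03, 0.046, 0.085],
)

```text
t: 2.52
position: [495.3, -13.4, 329.7]
orientation: [0.694, 0.72, -0.006, 0.001]
force: [0.0, -1.3, -0.5]
opening: 84.9
```

```bash
python3 -c "
from h import *
to([578.5,148,207],92.6)"
```

```text
t 2.52 tcp [495.3 -13.4 329.7] xang 92.13 zax [-0.008 -0.009 -1.   ] F [ 0.  -1.3 -0.5] M [-0.05 -0.03  0.04] open 84.9 q [-0.16 -0.03 -0.13  1.48 -0.01  1.37]
tool shift mm [159.3  90.1 120.6] rows>= 4
turn units [-0.091  0.103 -0.095]
```

Call:
arm_command(
  rows=[0.03, 0.018, 0, 0, 0, 0, 0.085, 0.03, 0.018, 0, 0, 0.03, 0, 0.085, 0.03, 0.018, 0, 0, 0.03, 0, 0.085, 0.03, 0.018, 0, 0, 0, 0, 0.085, 0.03, 0.018, 0, 0, 0, 0, 0.085, 0.008, 0.002, 0, 0, 0, 0, 0.085, 0, 0, -0.0008, 0, 0, 0, 0.085],
)

```text
t: 3.1
position: [584.9, 164.8, 319.5]
orientation: [0.69, 0.724, -0.007, -0.005]
force: [-0.5, -0.3, 0.5]
opening: 85.2
```

```bash
python3 -c "
from h import *
to([578.5,148,206],92.6)
snap('top','t1',(140,160,300,300)); snap('scene','s1',(280,100,440,240))"
```

```text
t 3.1 tcp [584.9 164.8 319.5] xang 92.72 zax [-0.018 -0.003 -1.   ] F [-0.5 -0.3  0.5] M [ 0.05 -0.05  0.  ] open 85.2 q [0.16 0.27 0.18 1.5  0.   1.69]
tool shift mm [-16.2  -5.2 113.7] rows>= 3
turn units [-0.204  0.024  0.024]
```

View pics/t1.png

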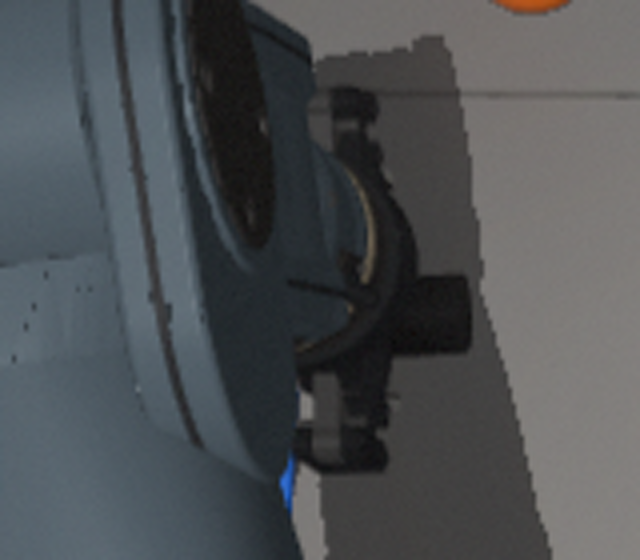

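Call:
arm_command(
  rows=[-0.006, -0.002, -0.0005, -0.08, 0, 0, 0.085, -0.006, -0.002, 0.005, -0.08, 0, 0, 0.085, -0.004, -0.001, 0.015, -0.06, 0, 0, 0.085, 0, 0, 0.02, -0.02, 0, 0, 0.085, 0, 0, 0.02, -0.02, 0, 0, 0.085, 0, 0, 0.02, -0.02, 0, 0, 0.085, 0, 0, 0.01, 0, 0, 0, 0.085, 0, 0, 0, 0, 0, 0, 0.085],
)

```text
t: 3.87
position: [577.2, 129.9, 233.5]
orientation: [0.697, 0.717, 0.003, 0.009]
force: [0.4, -0.3, 0.2]
opening: 84.9
```

```bash
python3 -c "
from h import *
to([578.5,148,206],92.6)
snap('top','t2',(140,160,300,300)); snap('scene','s2',(280,100,440,240))"
```

```text
t 3.87 tcp [577.2 129.9 233.5] xang 91.6 zax [ 0.016 -0.008 -1.   ] F [ 0.4 -0.3  0.2] M [ 0.03  0.11 -0.01] open 84.9 q [ 0.11  0.24 -0.03  1.29 -0.01  1.65]
tool shift mm [18.3  1.4 27.4] rows>= 1
turn units [ 0.181  0.097 -0.2  ]
```

View pics/s2.png

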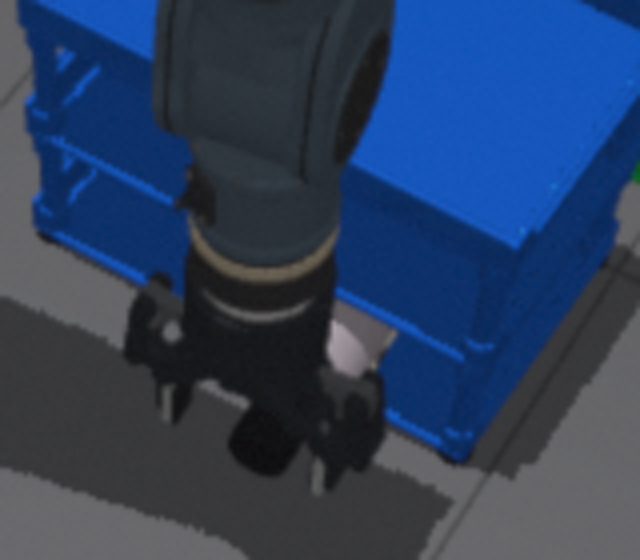

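Call:
arm_command(
  rows=[0.006, 0, 0, 0.04, 0.02, -0.04, 0.085, 0.006, 0.0004, 0, 0.04, 0.02, -0.04, 0.085, 0.004, 0.0004, 0.004, 0.03, 0.02, -0.04, 0.085, 0, 0, 0.006, 0, 0, -0.02, 0.085, 0, 0, 0.006, 0, 0, 0, 0.085, 0, 0, 0.005, 0, 0, 0, 0.085, 0, 0, 0, 0, 0, 0, 0.085, 0, 0, -0.0008, 0, 0, 0, 0.085],
)

```text
t: 4.63
position: [581.5, 149.0, 220.4]
orientation: [0.692, 0.722, 0.007, 0.007]
force: [-0.7, 0.1, 0.2]
opening: 85.5
```

```bash
python3 -c "
from h import *
to([578.5,148,206],92.6)
snap('top','t3',(140,160,300,300)); snap('scene','s3',(280,100,440,240))"
```

```text
t 4.63 tcp [581.5 149.  220.4] xang 92.47 zax [ 0.02 -0.   -1.  ] F [-0.7  0.1  0.2] M [-0.02  0.04  0.03] open 85.5 q [ 0.14  0.27 -0.02  1.26 -0.    1.67]
tool shift mm [-0.9 -3.3 14.3] rows>= 1
turn units [ 0.228  0.012 -0.025]
```

View pics/s3.png

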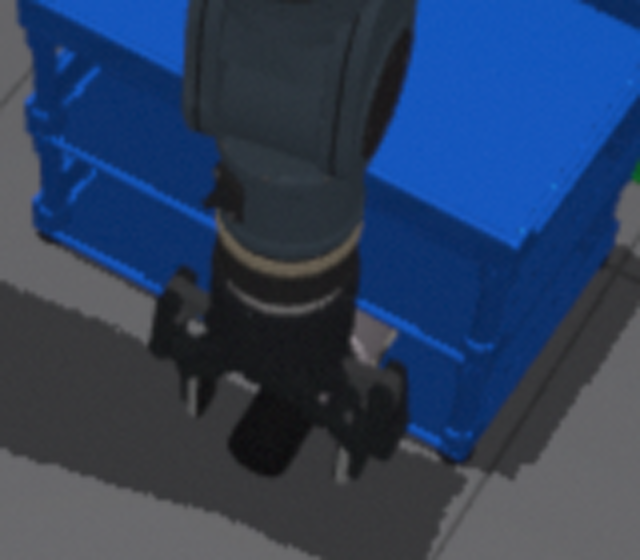

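View pics/t3.png

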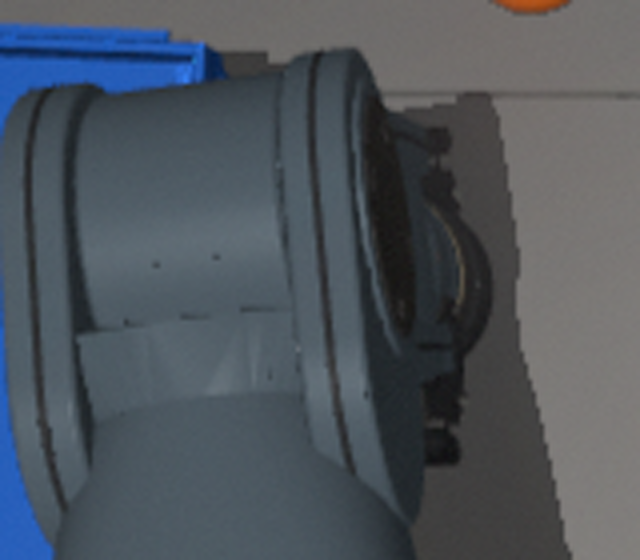

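Call:
arm_command(
  rows=[0, -0.0015, 0.003, 0.08, 0, 0, 0.085, 0, -0.0015, 0.004, 0.08, 0, 0, 0.085, 0, 0, 0.004, 0.03, 0, 0, 0.085, 0, 0, 0.003, 0, 0, 0, 0.085, 0, 0, -0.0008, 0, 0, 0, 0.085],
)

```text
t: 5.15
position: [578.5, 148.4, 206.5]
orientation: [0.692, 0.722, 0.001, 0.001]
force: [-1.3, 0.3, 0.3]
opening: 85.2
```

```bash
python3 -c "
from h import *
to([578.5,148,206],92.6)"
```

```text
t 5.15 tcp [578.5 148.4 206.5] xang 92.42 zax [ 0.003 -0.001 -1.   ] F [-1.3  0.3  0.3] M [-0.01  0.02 -0.05] open 85.2 q [ 0.14  0.28 -0.04  1.25 -0.    1.67]
tool shift mm [-0.4 -0.   0.5] rows>= 1
turn units [ 0.029  0.012 -0.035]
```

Call:
arm_command(
  grip_force=40,
  rows=[0, 0, -0.0008, 0, 0, 0, 0.03, 0, 0, -0.0008, 0, 0, 0, 0.03, 0, 0, -0.0008, 0, 0, 0, 0.03, 0, 0, -0.0008, 0, 0, 0, 0.03, 0, 0, -0.0008, 0, 0, 0, 0.03, 0, 0, -0.0008, 0, 0, 0, 0.03],
)

```text
t: 5.65
position: [578.3, 148.4, 211.1]
orientation: [0.692, 0.722, 0.0, 0.001]
force: [0.5, 1.2, -1.7]
opening: 36.5
```

```bash
python3 -c "
from h import *
to([578.5,148,206],92.6)"
```

```text
t 5.65 tcp [578.3 148.4 211.1] xang 92.42 zax [ 0.001 -0.001 -1.   ] F [ 0.5  1.2 -1.7] M [ 0.08 -0.1  -0.12] open 36.5 q [ 0.14  0.28 -0.03  1.26 -0.    1.67]
tool shift mm [-0.4  0.2  5.1] rows>= 1
turn units [ 0.015  0.008 -0.036]
```

Call:
arm_command(
  grip_force=40,
  rows=[0, 0, 0, 0, 0, 0, 0.05, 0, 0, 0.001, 0, 0, 0, 0.05, 0, 0, 0.002, 0, 0, 0, 0.05, 0, 0, 0.002, 0, 0, 0, 0.05, 0, 0, 0, 0, 0, 0, 0.05, 0, 0, 0, 0, 0, 0, 0.05],
)

```text
t: 6.15
position: [578.8, 148.4, 206.8]
orientation: [0.692, 0.722, 0.001, 0.002]
force: [0.0, -0.9, -0.5]
opening: 49.9
```

```bash
python3 -c "
from h import *
to([578.5,148,206],92.6)"
```

```text
t 6.15 tcp [578.8 148.4 206.8] xang 92.42 zax [ 0.004 -0.001 -1.   ] F [ 0.  -0.9 -0.5] M [0.04 0.1  0.02] open 49.9 q [ 0.14  0.28 -0.04  1.25 -0.    1.67]
tool shift mm [-0.3 -0.3  0.8] rows>= 1
turn units [ 0.041  0.011 -0.037]
```

Call:
arm_command(
  grip_force=100,
  rows=[0, 0, 0.0005, 0, 0, 0, 0.03, 0, 0, 0, 0, 0, 0, 0.03, 0, 0, 0, 0, 0, 0, 0.03, 0, 0, 0, 0, 0, 0, 0.03, 0, 0, 0, 0, 0, 0, 0.03],
)

```text
t: 6.57
position: [578.7, 148.4, 206.8]
orientation: [0.692, 0.722, 0.001, 0.001]
force: [0.2, -0.9, 0.3]
opening: 35.5
```

```bash
python3 -c "
from h import *
to([578.5,148,206],92.6)"
```

```text
t 6.57 tcp [578.7 148.4 206.8] xang 92.44 zax [ 0.004 -0.001 -1.   ] F [ 0.2 -0.9  0.3] M [-0.06  0.09  0.04] open 35.5 q [ 0.14  0.28 -0.04  1.25 -0.    1.67]
tool shift mm [-0.3 -0.2  0.8] rows>= 1
turn units [ 0.04   0.009 -0.032]
```

Call:
arm_command(
  rows=[0, 0, -0.0015, 0, 0, 0, 0.03, 0, 0, -0.002, 0, 0, 0, 0.03, 0, 0, -0.0015, 0, 0, 0, 0.03, 0, 0, -0.0005, 0, 0, 0, 0.03],
)

```text
t: 6.9
position: [577.9, 148.1, 210.0]
orientation: [0.692, 0.722, -0.001, 0.001]
force: [-0.3, -0.6, -3.2]
opening: 35.4
```

```bash
python3 -c "
from h import *
to([578.5,148,210],92.6)
snap('scene','s4',(280,100,440,240))"
```

```text
t 6.9 tcp [577.9 148.1 210. ] xang 92.41 zax [ 0.    -0.002 -1.   ] F [-0.3 -0.6 -3.2] M [-0.2  -0.08 -0.06] open 35.4 q [ 0.14  0.28 -0.03  1.26 -0.    1.67]
tool shift mm [-0.2  0.6  0. ] rows>= 1
turn units [-0.001  0.028 -0.038]
```

View pics/s4.png

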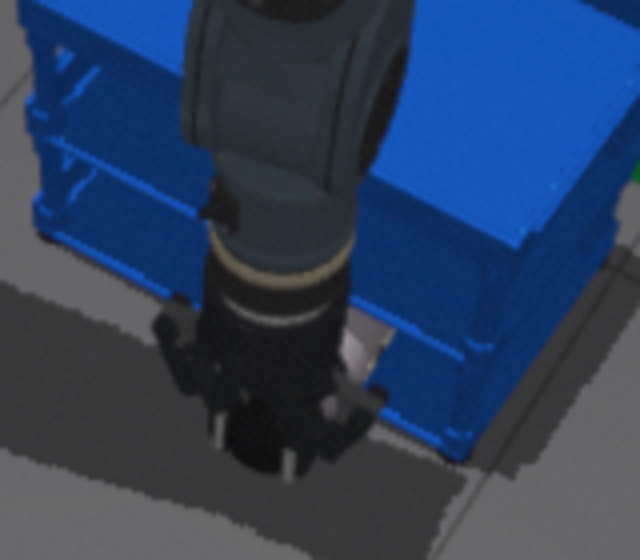

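Call:
arm_command(
  rows=[-0.004, 0, -0.0004, 0, 0, 0, 0.03, -0.008, 0, -0.0004, 0, 0, 0, 0.03, -0.01, 0, -0.0004, 0, 0, 0, 0.03, -0.01, 0, -0.0004, 0, 0, 0, 0.03, -0.01, 0, -0.0004, 0, 0, 0, 0.03, -0.01, 0, -0.0004, 0, 0, 0, 0.03],
)

```text
t: 7.45
position: [579.0, 92.5, 210.7]
orientation: [0.691, 0.723, -0.003, -0.0]
force: [0.1, -0.9, -3.9]
opening: 35.2
```

```bash
python3 -c "
from h import *
to([585,-16,211],92.4)
"
```

```text
t 7.45 tcp [579.   92.5 210.7] xang 92.57 zax [-0.004 -0.004 -1.   ] F [ 0.1 -0.9 -3.9] M [-0.31  0.03  0.01] open 35.2 q [ 0.05  0.25 -0.06  1.26 -0.    1.57]
tool shift mm [-1.087e+02  1.100e+00  1.000e-01] rows>= 3
turn units [-0.051  0.042  0.034]
```

Call:
arm_command(
  rows=[-0.01, 0.0002, -0.0004, 0, 0, 0, 0.03, -0.01, 0.0002, -0.0004, 0, 0, 0, 0.03, -0.01, 0.0002, -0.0004, 0, 0, 0, 0.03, -0.01, 0.0002, -0.0004, -0.01, 0, 0, 0.03, -0.01, 0.0002, -0.0004, -0.01, 0, 0, 0.03, -0.01, 0.0002, -0.0004, -0.01, 0, 0, 0.03, -0.01, 0, -0.0004, -0.01, 0, 0, 0.03, -0.01, 0, -0.0004, 0, 0, 0, 0.03, -0.008, 0, -0.0004, 0, 0, 0, 0.03, -0.004, 0, -0.0004, 0, 0, 0, 0.03, 0, 0, -0.0004, 0, 0, 0, 0.03],
)

```text
t: 8.37
position: [584.7, -14.5, 216.2]
orientation: [0.693, 0.721, -0.002, 0.002]
force: [0.0, 0.2, -4.1]
opening: 35.6
```

```bash
python3 -c "
from h import *
to([585,-16,195],92.4)
snap('scene','s5',(220,100,440,300),3.6 and 3);snap('top','t5',(120,150,360,350),3)"
```

```text
t 8.37 tcp [584.7 -14.5 216.2] xang 92.21 zax [ 0.    -0.007 -1.   ] F [ 0.   0.2 -4.1] M [-0.34  0.03 -0.04] open 35.6 q [-0.14  0.24 -0.06  1.27 -0.01  1.39]
tool shift mm [-1.4  0.3 21.2] rows>= 1
turn units [-0.001  0.078 -0.038]
```

View pics/s5.png

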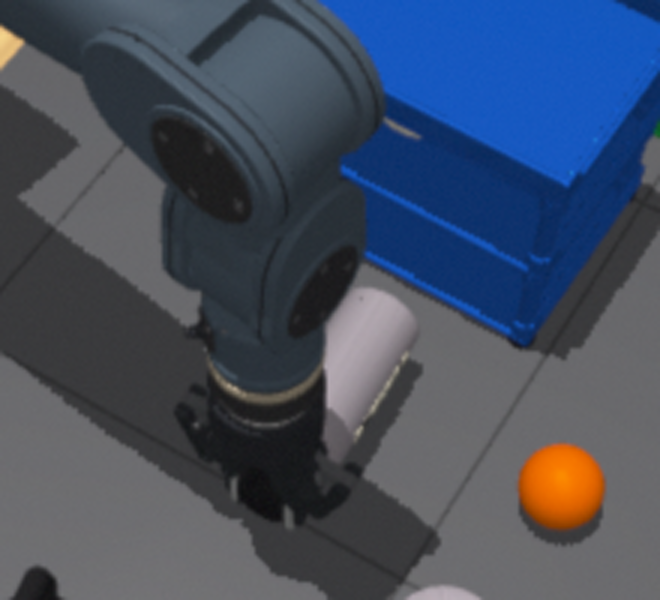

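View pics/t5.png

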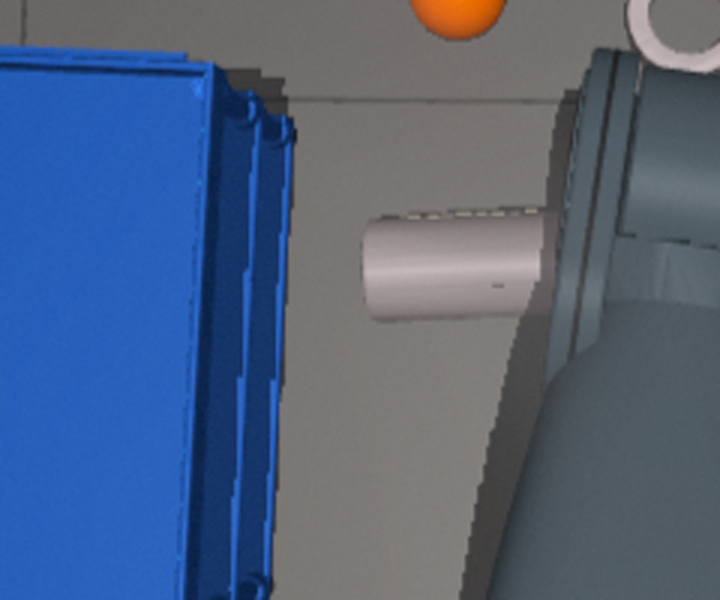

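Call:
arm_command(
  rows=[0, 0, 0.003, 0, 0, 0, 0.03, 0, 0, 0.004, 0, 0, 0, 0.03, 0, 0, 0.004, 0, 0, 0, 0.03, 0, 0, 0.003, 0, 0.02, 0, 0.03, 0, 0, 0.001, 0, 0.02, 0, 0.03, 0, 0, 0, 0, 0, 0, 0.03],
)

```text
t: 8.97
position: [584.3, -10.9, 198.9]
orientation: [0.692, 0.722, -0.001, -0.0]
force: [-0.9, -0.1, -3.9]
opening: 35.3
```

```bash
python3 -c "
from h import *
to([585,-16,195],92.4)
"
```

```text
t 8.97 tcp [584.3 -10.9 198.9] xang 92.49 zax [-0.001 -0.001 -1.   ] F [-0.9 -0.1 -3.9] M [-0.36  0.    0.03] open 35.3 q [-0.13  0.25 -0.08  1.23 -0.    1.39]
tool shift mm [-5.1  0.5  3.9] rows>= 1
turn units [-0.014  0.008  0.019]
```

Call:
arm_command(
  rows=[0, 0, 0.001, 0, 0, 0, 0.03, 0, 0, 0.001, 0, 0, 0, 0.03, 0, 0, 0.001, 0, 0, 0, 0.03, 0, 0, 0.0005, 0, 0, 0, 0.03],
)

```text
t: 9.3
position: [584.4, -10.8, 195.6]
orientation: [0.691, 0.723, -0.001, -0.0]
force: [-0.5, -1.2, -1.1]
opening: 34.9
```

```bash
python3 -c "
from h import *
to([585,-16,195],92.4)
"
```

```text
t 9.3 tcp [584.4 -10.8 195.6] xang 92.54 zax [-0.001 -0.001 -1.   ] F [-0.5 -1.2 -1.1] M [-0.19  0.2   0.13] open 34.9 q [-0.13  0.26 -0.09  1.23 -0.    1.39]
tool shift mm [-5.2  0.4  0.6] rows>= 1
turn units [-0.01   0.009  0.028]
```

Call:
arm_command(
  grip_force=40,
  rows=[0, 0, 0.0008, 0, 0, 0, 0.03, 0, 0, 0.0003, 0, 0, 0, 0.04, 0, 0, 0, 0, 0, 0, 0.05, 0, 0, 0, 0, 0, 0, 0.06, 0, 0, 0, 0, 0, 0, 0.075, 0, 0, 0, 0, 0, 0, 0.085, 0, 0, 0, 0, 0, 0, 0.085],
)

```text
t: 9.88
position: [586.7, -10.6, 198.9]
orientation: [0.691, 0.722, 0.003, 0.002]
force: [0.0, 0.1, 0.3]
opening: 84.7
```

```bash
python3 -c "
from h import *
to([585,-16,195],92.4)
snap('scene','s6',(220,100,440,300),3);snap('top','t6',(120,150,360,350),3)"
```

```text
t 9.88 tcp [586.7 -10.6 198.9] xang 92.52 zax [ 0.008  0.001 -1.   ] F [0.  0.1 0.3] M [-0.04  0.   -0.  ] open 84.7 q [-0.13  0.25 -0.08  1.23  0.    1.39]
tool shift mm [-5.3 -2.   3.9] rows>= 1
turn units [ 0.096 -0.013  0.024]
```

View pics/s6.png

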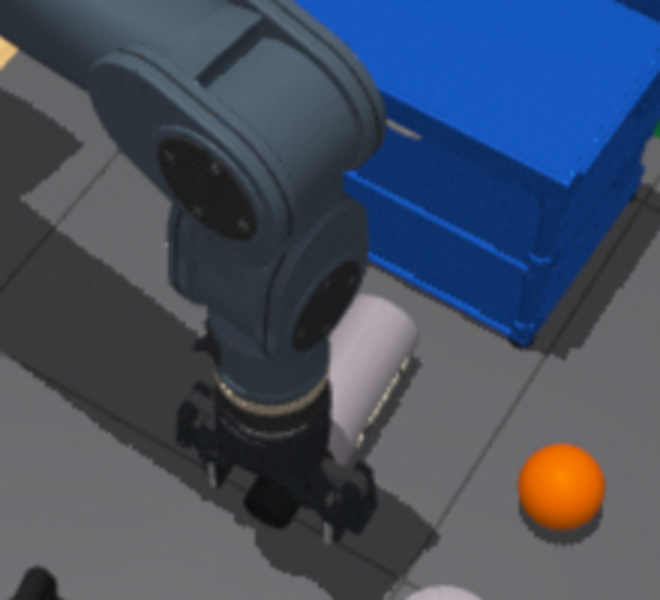

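Call:
arm_command(
  rows=[0, 0, -0.01, 0, 0, 0, 0.085, 0, 0, -0.02, 0, 0, 0, 0.085, 0, 0, -0.025, 0, 0, 0, 0.085, 0, 0, -0.025, 0, 0, -0.9, 0.05, 0, 0, -0.01, 0, 0, -0.95, 0.045, 0, 0, -0.001, 0, 0, -0.95, 0.045, 0, 0, -0.001, 0, 0, -0.95, 0.045, 0, 0, -0.001, 0, 0, -0.95, 0.045, 0, 0, -0.001, 0, 0, -0.95, 0.045, 0, 0, -0.001, 0, 0, -0.95, 0.045, 0, 0, -0.001, 0, 0, -0.95, 0.045, 0, 0, -0.001, 0, 0, -0.95, 0.045, 0, 0, -0.001, 0, 0, -0.95, 0.045, 0, 0, -0.001, 0, 0, -0.95, 0.045, 0, 0, -0.001, 0, 0, -0.95, 0.045, 0, 0, -0.001, 0, 0, -0.95, 0.045, 0, 0, -0.001, 0, 0, -0.95, 0.045, 0, 0, -0.001, 0, 0, -0.95, 0.045, 0, 0, -0.001, 0, 0, -0.9, 0.045, 0, 0, -0.001, 0, 0, 0, 0.045],
)

```text
t: 11.65
position: [585.0, -10.5, 325.4]
orientation: [0.071, 0.997, 0.001, 0.009]
force: [0.1, -0.2, -0.0]
opening: 44.7
```

```bash
python3 -c "
from h import *
to([650,92,300],182.6)
snap('scene','s7',(220,100,440,300),3);snap('top','t7',(120,150,360,350),3)"
```

```text
t 11.65 tcp [585.  -10.5 325.4] xang 171.84 zax [ 0.019  0.001 -1.   ] F [ 0.1 -0.2 -0. ] M [-0.02 -0.02 -0.01] open 44.7 q [-0.13  0.19  0.09  1.46  0.    0.01]
tool shift mm [-49.3 110.6  26.7] rows>= 3
turn units [ 0.019  0.218 -2.152]
```

View pics/s7.png

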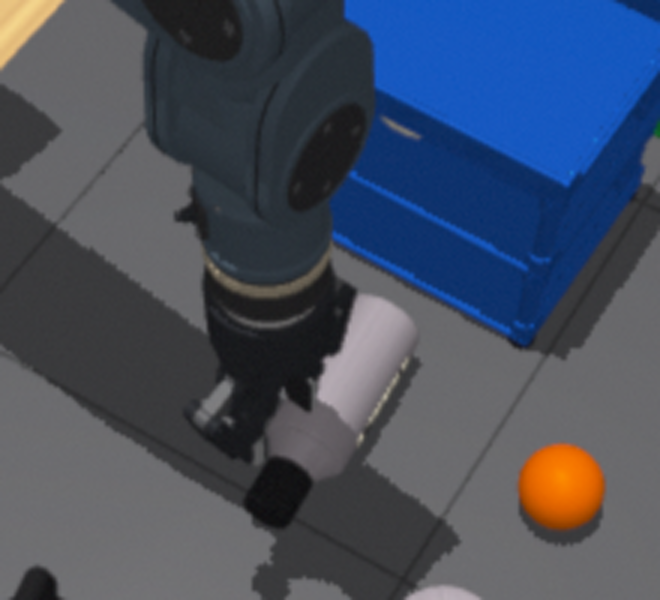

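View pics/t7.png

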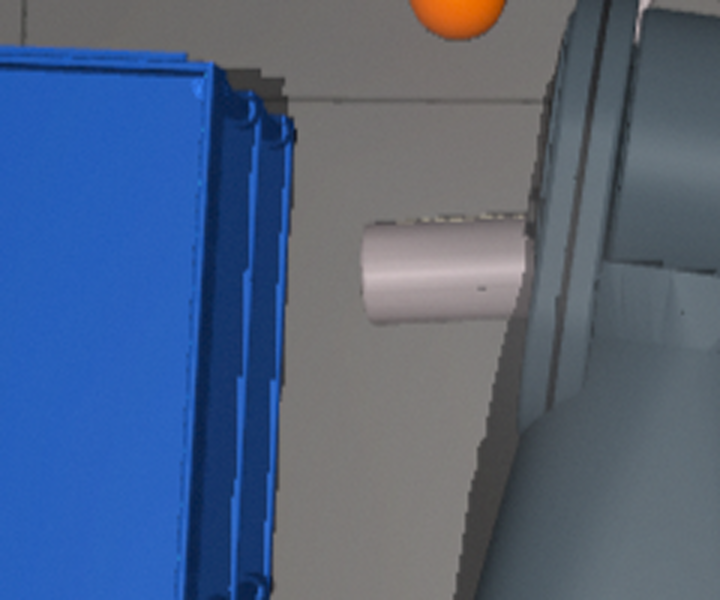

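```bash
python3 -c "
from h import *
for u,v in [(361,273),(500,268)]: print(px2w('top',120+u/3,150+v/3,38).round(1))
print(px2w('scene',220+272/3,100+500/3,38))
print(px2w('scene',220+388/3,100+320/3,38))
"
```

```text
[574.2 170.   38. ]
[578.   82.6  38. ]
[584.43529814  -8.1546496   38.        ]
[577.93242054 169.46791463  38.        ]
```

Call:
arm_command(
  rows=[0, 0, -0.001, 0, 0.06, -0.7, 0.045, 0, 0, -0.001, 0, 0.06, -0.7, 0.045, 0, 0.01, -0.001, 0, 0.06, -0.65, 0.045, -0.015, 0.025, 0, 0, 0, 0, 0.045, -0.02, 0.03, 0, 0, 0, 0, 0.045, -0.02, 0.025, 0, 0, 0, 0, 0.045, -0.008, 0.012, 0, 0, 0, 0, 0.045, 0, 0, 0, 0, 0, 0, 0.045],
)

```text
t: 12.42
position: [646.9, 95.6, 330.4]
orientation: [-0.01, 1.0, 0.0, 0.002]
force: [-0.6, 0.3, 0.9]
opening: 45.1
```

```bash
python3 -c "
from h import *
to([648,95,205],182.6)
snap('scene','s8',(220,100,440,300),3);snap('top','t8',(120,150,360,350),3)"
```

```text
t 12.42 tcp [646.9  95.6 330.4] xang -178.8 zax [ 0.004  0.001 -1.   ] F [-0.6  0.3  0.9] M [0.02 0.01 0.02] open 45.1 q [0.04 0.38 0.34 1.53 0.   0.02]
tool shift mm [ -0.6  -0.8 125.4] rows>= 4
turn units [ 0.009  0.046 -0.28 ]
```

View pics/s8.png

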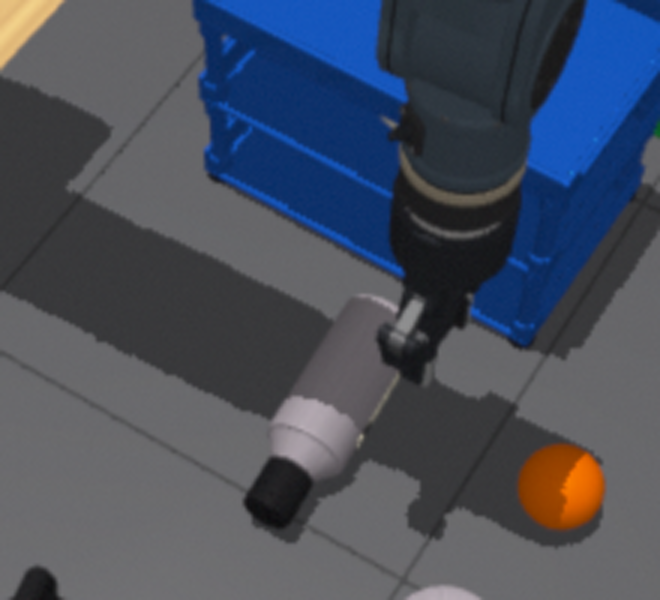

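Call:
arm_command(
  rows=[0, 0, 0.015, 0, 0, -0.1, 0.045, 0, 0, 0.025, 0, 0.02, -0.1, 0.045, 0, 0, 0.025, 0, 0.02, -0.08, 0.045, 0, 0, 0.025, 0, 0, 0, 0.045, 0, 0, 0.02, 0, 0, 0, 0.045, 0, 0, 0.01, 0, 0, 0, 0.045, 0, 0, 0.004, 0, 0, 0, 0.045, 0, 0, 0, 0, 0, 0, 0.045],
)

```text
t: 13.18
position: [642.9, 83.4, 207.0]
orientation: [-0.015, 1.0, -0.003, 0.001]
force: [0.6, 0.1, -0.2]
opening: 44.8
```

```bash
python3 -c "
from h import *
to([630,95,197],182.6)
snap('scene','s9',(220,100,440,300),3);snap('top','t9',(120,150,360,350),3)"
```

```text
t 13.18 tcp [642.9  83.4 207. ] xang -178.33 zax [ 0.002 -0.006 -1.   ] F [ 0.6  0.1 -0.2] M [ 0.03 -0.02 -0.  ] open 44.8 q [ 0.03  0.41  0.13  1.29 -0.01 -0.  ]
tool shift mm [12.6 12.1  9.9] rows>= 1
turn units [-0.064  0.025 -0.186]
```

View pics/s9.png

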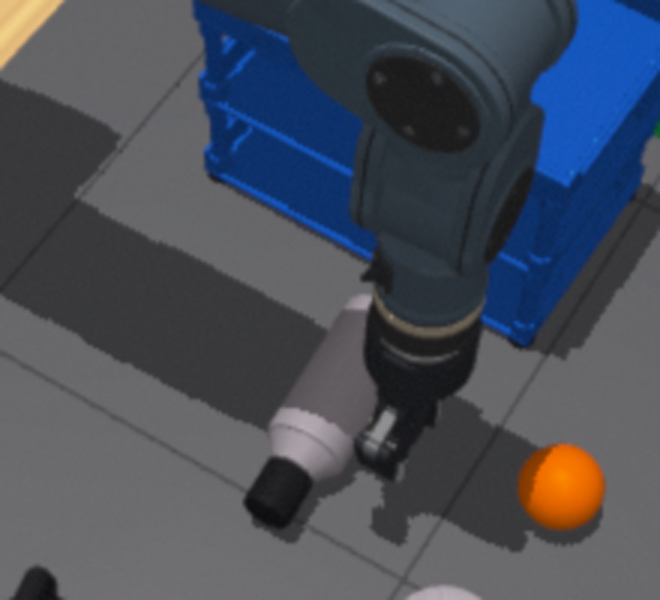

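Call:
arm_command(
  rows=[0, 0.004, 0.003, -0.02, 0, -0.06, 0.045, 0, 0.004, 0.004, -0.02, 0, -0.06, 0.045, 0, 0.003, 0.003, -0.01, 0, -0.06, 0.045, 0, 0, 0.001, 0, 0, 0, 0.045, 0, 0, 0, 0, 0, 0, 0.045],
)

```text
t: 13.7
position: [646.4, 96.1, 203.8]
orientation: [-0.024, 1.0, -0.0, 0.009]
force: [-0.5, 0.5, -0.3]
opening: 45.0
```

```bash
python3 -c "
from h import *
to([630,95,197],182.6)
"
```

```text
t 13.7 tcp [646.4  96.1 203.8] xang -177.3 zax [ 0.017  0.    -1.   ] F [-0.5  0.5 -0.3] M [-0.02  0.01  0.02] open 45.0 q [ 0.05  0.41  0.13  1.27 -0.   -0.  ]
tool shift mm [16.5 -0.3  6.5] rows>= 1
turn units [-0.006  0.196  0.02 ]
```

Call:
arm_command(
  rows=[0.001, 0, 0.002, 0, 0.05, 0, 0.045, 0.002, 0, 0.002, 0, 0.05, 0, 0.045, 0.002, 0, 0.002, 0, 0.03, 0, 0.045, 0.002, 0, 0, 0, 0.02, 0, 0.045, 0.002, 0, 0, 0, 0, 0, 0.045, 0.002, 0, 0, 0, 0, 0, 0.045, 0.002, 0, 0, 0, 0, 0, 0.045, 0.002, 0, 0, 0, 0, 0, 0.045],
)

```text
t: 14.37
position: [630.3, 95.6, 197.3]
orientation: [-0.024, 1.0, -0.0, 0.001]
force: [-1.2, -0.5, -0.7]
opening: 45.0
```

```bash
python3 -c "
from h import *
to([620,95,197],182.6)
"
```

```text
t 14.37 tcp [630.3  95.6 197.3] xang -177.27 zax [ 0.003 -0.001 -1.   ] F [-1.2 -0.5 -0.7] M [-0.03  0.01  0.01] open 45.0 q [ 0.05  0.39  0.08  1.26 -0.   -0.  ]
tool shift mm [10.3 -0.1  0.3] rows>= 1
turn units [-0.01   0.034  0.026]
```

Call:
arm_command(
  rows=[0.002, 0, 0, 0, 0, 0, 0.045, 0.002, 0, 0, 0, 0, 0, 0.045, 0.002, 0, 0, 0, 0, 0, 0.045, 0.002, 0, 0, 0, 0, 0, 0.045, 0.002, 0, 0, 0, 0, 0, 0.045, 0.002, 0, 0, 0, 0, 0, 0.045, 0.002, 0, 0, 0, 0, 0, 0.045, 0.002, 0, 0, 0, 0, 0, 0.045, 0.002, 0, 0, 0, 0, 0, 0.045, 0.002, 0, 0, 0, 0, 0, 0.045, 0.002, 0, 0, 0, 0, 0, 0.045, 0.002, 0, 0, 0, 0, 0, 0.045, 0.002, 0, 0, 0, 0, 0, 0.045, 0.002, 0, 0, 0, 0, 0, 0.045],
)

```text
t: 15.53
position: [599.5, 94.1, 198.1]
orientation: [-0.024, 1.0, -0.0, 0.002]
force: [0.2, 0.4, -0.2]
opening: 45.2
```

```bash
python3 -c "
from h import *
to([570,95,197],182.6)
snap('scene','s10',(220,100,440,300),3);snap('top','t10',(120,150,360,350),3)"
```

```text
t 15.53 tcp [599.5  94.1 198.1] xang -177.28 zax [ 0.005 -0.001 -1.   ] F [ 0.2  0.4 -0.2] M [ 0.03 -0.04 -0.02] open 45.2 q [ 0.05  0.31 -0.02  1.24 -0.   -0.  ]
tool shift mm [29.4  2.3  1. ] rows>= 1
turn units [-0.01   0.055  0.024]
```

View pics/s10.png

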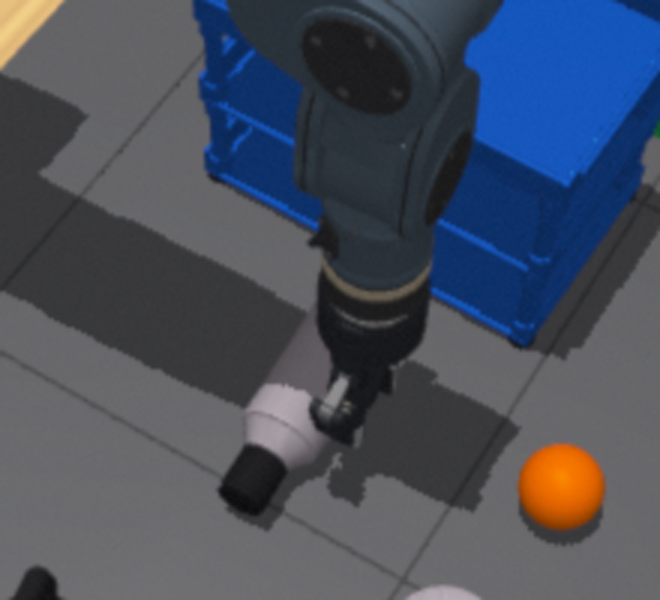

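View pics/t10.png

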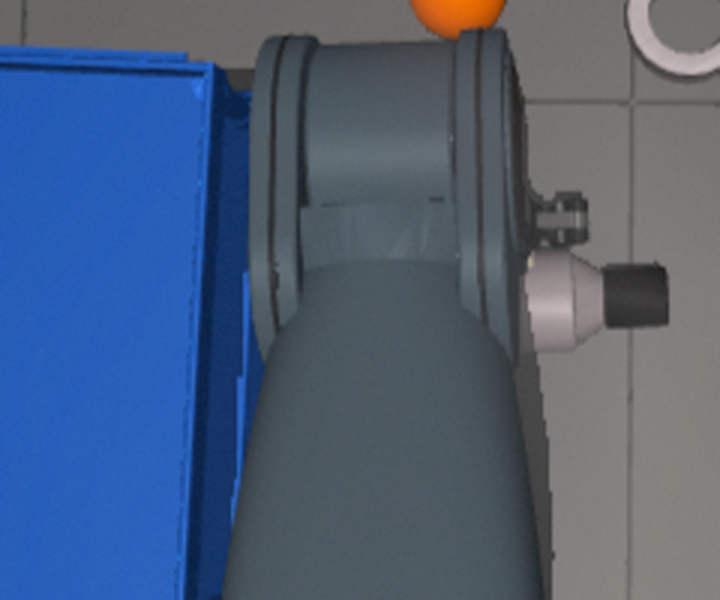

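Call:
arm_command(
  rows=[0.001, 0.0001, 0, 0, 0, 0, 0.045, 0.002, 0.0001, 0, 0, 0, 0, 0.045, 0.002, 0.0001, 0, 0, 0, 0, 0.045, 0.002, 0.0001, 0, 0, 0, 0, 0.045, 0.002, 0.0001, 0, 0, 0, 0, 0.045, 0.002, 0.0001, 0, 0, 0, 0, 0.045, 0.002, 0.0001, 0, 0, 0, 0, 0.045, 0.002, 0, 0, 0, 0, 0, 0.045, 0.002, 0, 0, 0, 0, 0, 0.045, 0.002, 0, 0, 0, 0, 0, 0.045, 0.002, 0, 0, 0, 0, 0, 0.045, 0.002, 0, 0, 0, 0, 0, 0.045, 0.002, 0, 0, 0, 0, 0, 0.045, 0.002, 0, 0, 0, 0, 0, 0.045, 0.001, 0, 0, 0, 0, 0, 0.045],
)

```text
t: 16.88
position: [568.5, 93.4, 198.0]
orientation: [-0.024, 1.0, -0.0, 0.002]
force: [0.8, -0.1, -0.3]
opening: 44.9
```

```bash
python3 -c "
from h import *
to([570,95,197],182.6)
snap('scene','s11',(220,100,440,300),3);snap('top','t11',(120,150,360,350),3)"
```

```text
t 16.88 tcp [568.5  93.4 198. ] xang -177.27 zax [ 0.005 -0.001 -1.   ] F [ 0.8 -0.1 -0.3] M [ 0.   -0.01 -0.01] open 44.9 q [ 0.05  0.23 -0.11  1.22 -0.   -0.  ]
tool shift mm [-1.6  1.5  1. ] rows>= 1
turn units [-0.009  0.056  0.026]
```

View pics/s11.png

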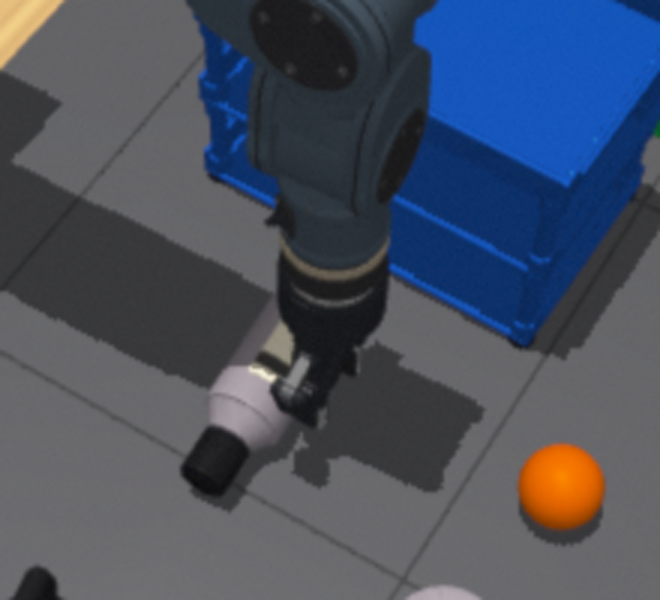

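View pics/t11.png

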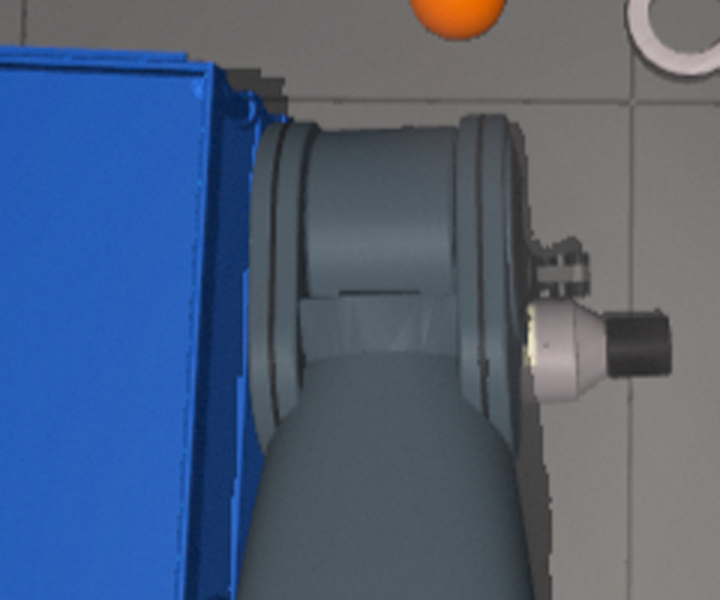

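```bash
python3 -c "
from h import *
im=cv2.imread('pics/raw_t11.png')[240:295,285:350]; cv2.imwrite('pics/z11.png',cv2.resize(im,None,fx=10,fy=10,interpolation=cv2.INTER_CUBIC))
im=cv2.imread('pics/raw_s11.png')[190:270,270:350]; cv2.imwrite('pics/zs11.png',cv2.resize(im,None,fx=7,fy=7,interpolation=cv2.INTER_CUBIC))"
```

```text
(no output)
```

View pics/z11.png

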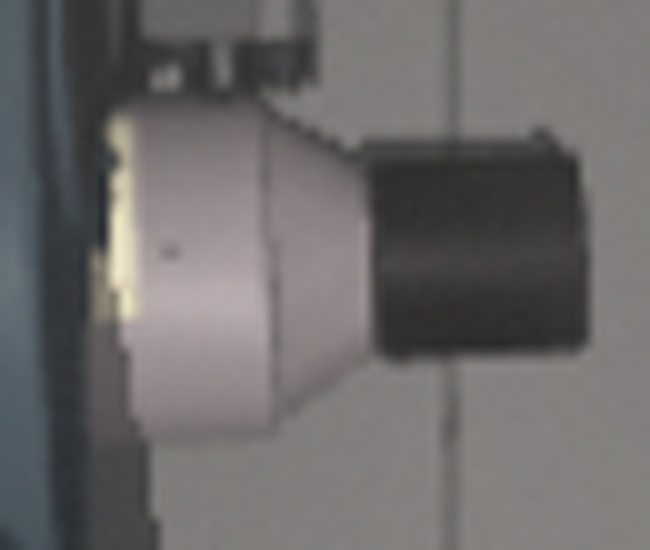

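View pics/zs11.png

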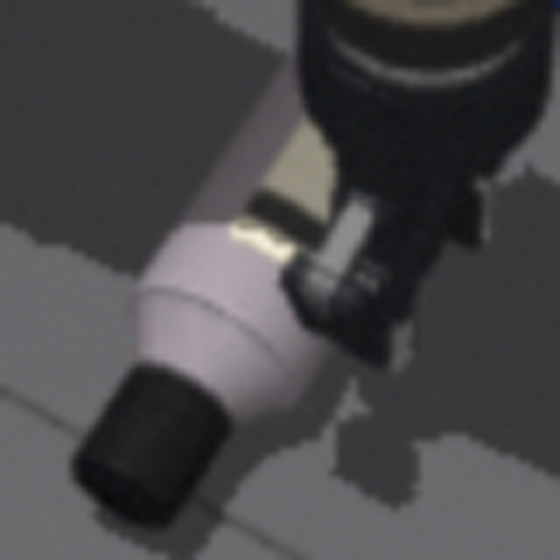

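Call:
arm_command(
  rows=[0.001, 0.0001, 0, 0, 0, 0, 0.045, 0.002, 0.0001, 0, 0, 0, 0, 0.045, 0.002, 0.0001, 0, 0, 0, 0, 0.045, 0.002, 0, 0, 0, 0, 0, 0.045, 0.0015, 0, 0, 0, 0, 0, 0.045, 0.0005, 0, 0, 0, 0, 0, 0.045, 0, 0, 0, 0, 0, 0, 0.045],
)

```text
t: 17.57
position: [558.7, 93.2, 198.0]
orientation: [-0.024, 1.0, -0.0, 0.003]
force: [0.1, -0.1, 0.4]
opening: 45.0
```

```bash
python3 -c "
from h import *
to([557,95,197],182.6)
print((-cal('top')[0]['R'].T@cal('top')[0]['t']).round())
snap('top','t12',(285,240,350,300),10)"
```

```text
t 17.57 tcp [558.7  93.2 198. ] xang -177.28 zax [ 0.005 -0.001 -1.   ] F [ 0.1 -0.1  0.4] M [-0.02 -0.03 -0.  ] open 45.0 q [ 0.05  0.21 -0.14  1.22 -0.   -0.  ]
tool shift mm [1.7 1.8 1. ] rows>= 1
turn units [-0.01   0.058  0.024]
[531.  20. 998.]
```

View pics/t12.png

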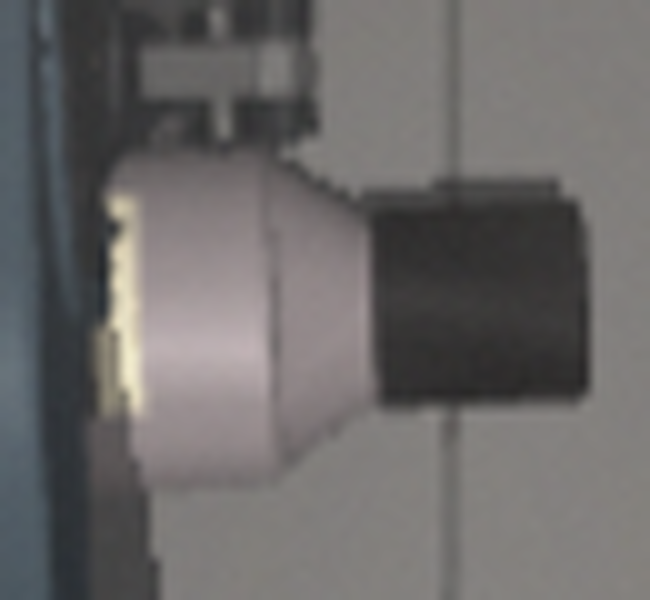

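Call:
arm_command(
  rows=[0.001, 0.0001, 0, 0, 0, 0, 0.045, 0.0015, 0.0001, 0, 0, 0, 0, 0.045, 0.0015, 0.0001, 0, 0, 0, 0, 0.045, 0.0003, 0, 0, 0, 0, 0, 0.045, 0, 0, 0, 0, 0, 0, 0.045],
)

```text
t: 18.03
position: [554.2, 93.3, 198.0]
orientation: [-0.024, 1.0, -0.0, 0.003]
force: [-0.5, -0.3, 0.3]
opening: 45.1
```

```bash
python3 -c "
from h import *
to([557,95,197],182.6)
snap('top','t13',(285,240,350,300),10)"
```

```text
t 18.03 tcp [554.2  93.3 198. ] xang -177.28 zax [ 0.005 -0.001 -1.   ] F [-0.5 -0.3  0.3] M [-0.06  0.01  0.02] open 45.1 q [ 0.05  0.2  -0.15  1.22 -0.    0.  ]
tool shift mm [-2.9  1.5  1. ] rows>= 1
turn units [-0.01   0.062  0.024]
```

View pics/t13.png

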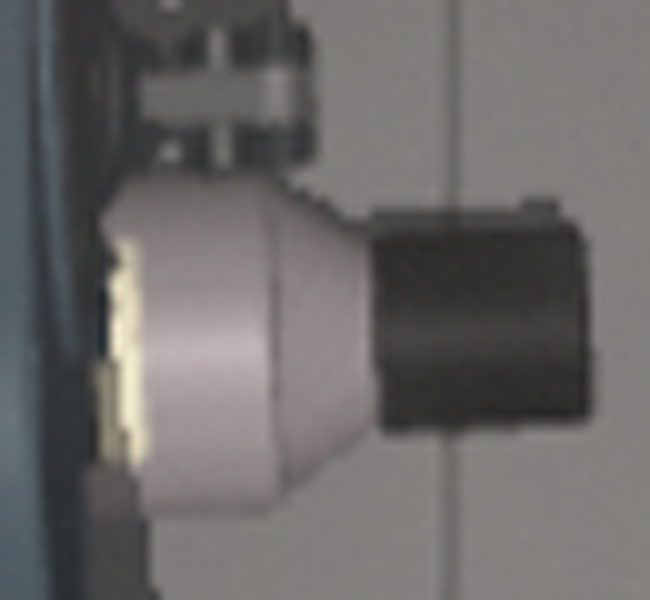

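Call:
arm_command(
  rows=[-0.003, 0, 0, 0, 0, 0, 0.045, -0.008, 0, 0, 0, 0, 0, 0.045, -0.012, 0, -0.002, 0, 0, 0, 0.045, -0.012, 0, -0.02, 0, 0, 0, 0.06, -0.012, 0, -0.035, 0, 0, 0, 0.085, -0.005, 0, -0.035, 0, 0, 0, 0.085, 0, 0, -0.03, 0, 0, 0, 0.085, 0, -0.02, -0.005, 0, 0, 0, 0.085, 0, -0.035, 0, 0, 0, 0, 0.085, 0, -0.035, 0, 0, 0, 0, 0.085, 0, -0.035, 0, 0, 0, 0, 0.085, 0, -0.02, 0, 0, 0, 0, 0.085],
)

```text
t: 19.08
position: [621.8, -48.6, 329.7]
orientation: [-0.029, 1.0, -0.0, 0.004]
force: [0.4, -0.7, -0.8]
opening: 85.0
```

```bash
python3 -c "
from h import *
st()
snap('top','t14',(180,200,360,340),4);snap('scene','s14',(200,120,400,280),4)"
```

```text
t 19.08 tcp [621.8 -48.6 329.7] xang -176.63 zax [ 0.009 -0.    -1.   ] F [ 0.4 -0.7 -0.8] M [ 0.05  0.07 -0.06] open 85.0 q [-0.19  0.3   0.23  1.5   0.   -0.24]
```

View pics/t14.png

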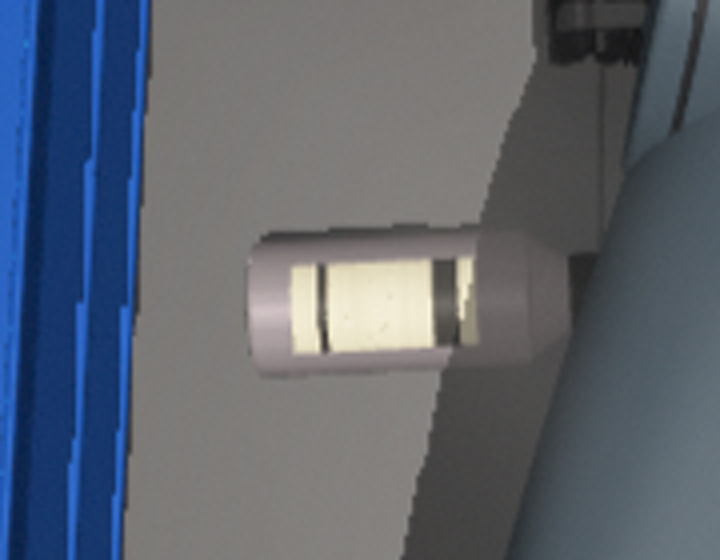

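View pics/s14.png

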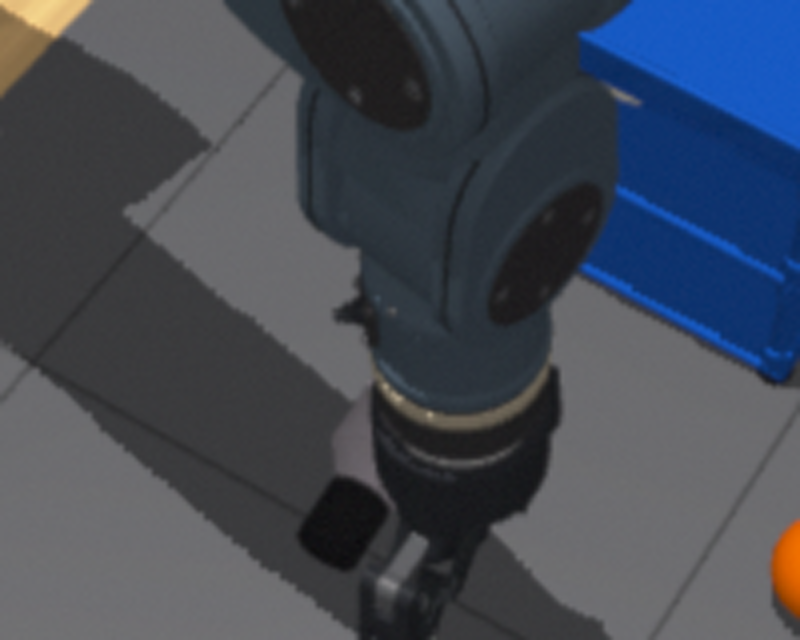

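```bash
python3 -c "
from h import *
im=cv2.imread('pics/raw_t14.png').astype(int)
for c in (258,270,282):
  print(c,[(v,*im[v,c]) for v in list(range(254,270))+list(range(284,298))])
"
```

```text
258 [(254, np.int64(124), np.int64(125), np.int64(128)), (255, np.int64(124), np.int64(124), np.int64(128)), (256, np.int64(122), np.int64(124), np.int64(127)), (257, np.int64(110), np.int64(111), np.int64(114)), (258, np.int64(65), np.int64(67), np.int64(67)), (259, np.int64(72), np.int64(72), np.int64(75)), (260, np.int64(89), np.int64(89), np.int64(94)), (261, np.int64(106), np.int64(104), np.int64(111)), (262, np.int64(114), np.int64(113), np.int64(121)), (263, np.int64(121), np.int64(120), np.int64(130)), (264, np.int64(129), np.int64(128), np.int64(137)), (265, np.int64(140), np.int64(145), np.int64(155)), (266, np.int64(167), np.int64(185), np.int64(196)), (267, np.int64(184), np.int64(214), np.int64(222)), (268, np.int64(188), np.int64(218), np.int64(225)), (269, np.int64(192), np.int64(221), np.int64(228)), (284, np.int64(200), np.int64(226), np.int64(234)), (285, np.int64(199), np.int64(225), np.int64(233)), (286, np.int64(196), np.int64(223), np.int64(231)), (287, np.int64(184), np.int64(210), np.int64(220)), (288, np.int64(159), np.int64(170), np.int64(182)), (289, np.int
[... 2863 characters left out ...]
64(227), np.int64(234)), (285, np.int64(198), np.int64(225), np.int64(232)), (286, np.int64(184), np.int64(209), np.int64(219)), (287, np.int64(150), np.int64(155), np.int64(165)), (288, np.int64(139), np.int64(137), np.int64(147)), (289, np.int64(134), np.int64(132), np.int64(143)), (290, np.int64(125), np.int64(124), np.int64(133)), (291, np.int64(113), np.int64(112), np.int64(120)), (292, np.int64(113), np.int64(114), np.int64(119)), (293, np.int64(125), np.int64(128), np.int64(132)), (294, np.int64(125), np.int64(128), np.int64(131)), (295, np.int64(128), np.int64(130), np.int64(133)), (296, np.int64(126), np.int64(128), np.int64(131)), (297, np.int64(127), np.int64(130), np.int64(132))]
```

```bash
python3 -c "
from h import *
a=px2w('top',258,276.9,38);b=px2w('top',282,275.6,38);print(a,b,np.degrees(np.arctan2(b[0]-a[0],-(b[1]-a[1]))))
print(px2w('top',241.8,277.5,55))
print('label ends',px2w('top',180+291/4,276,70),px2w('top',180+476/4,276,70))
"
```

```text
[506.88509668 135.66485358  38.        ] [509.65111019  90.56422177  38.        ] 3.509543894500107
[505.98169148 163.51137861  55.        ]
label ends [509.2349753 141.3749767  70.       ] [509.84647065  57.28886204  70.        ]
```

Call:
arm_command(
  rows=[0, 0, -0.001, 0, 0, 0.95, 0.085, 0, 0, -0.001, 0, 0, 0.95, 0.085, 0, 0, -0.001, 0, 0, 0.95, 0.085, 0, 0, -0.001, 0, 0, 0.95, 0.085, 0, 0, -0.001, 0, 0, 0.95, 0.085, 0, 0, -0.001, 0, 0, 0.95, 0.085, 0, 0, -0.001, 0, 0, 0.95, 0.085, 0, 0, -0.001, 0, 0, 0.95, 0.085, 0, 0, -0.001, 0, 0, 0.95, 0.085, 0, 0, -0.001, 0, 0, 0.95, 0.085, 0, 0, -0.001, 0, 0, 0.95, 0.085, 0, 0, -0.001, 0, 0, 0.95, 0.085, 0, 0, -0.001, 0, 0, 0.95, 0.085, 0, 0, -0.001, 0, 0, 0.95, 0.085, 0, 0, -0.001, 0, 0, 0.95, 0.085, 0, 0, -0.001, 0, 0, 0.95, 0.085, 0, 0, -0.001, 0, 0, 0.95, 0.085, 0, 0, -0.001, 0, 0, 0.5, 0.085, 0, 0, -0.001, 0, 0, 0, 0.085],
)

```text
t: 20.77
position: [630.0, -35.7, 344.2]
orientation: [0.667, 0.745, 0.006, -0.002]
force: [-1.2, 0.4, 0.2]
opening: 85.1
```

```bash
python3 -c "
from h import *
to([510,97,300],93.5)"
```

```text
t 20.77 tcp [630.  -35.7 344.2] xang 96.37 zax [ 0.006  0.012 -1.   ] F [-1.2  0.4  0.2] M [-0.02  0.01  0.02] open 85.1 q [-0.17  0.32  0.29  1.54  0.01  1.29]
tool shift mm [ 144.6 -104.9   45.1] rows>= 4
turn units [ 0.077 -0.129  0.573]
```

Call:
arm_command(
  rows=[0.015, -0.01, 0, 0.01, -0.02, 0.1, 0.085, 0.03, -0.02, 0, 0.01, -0.02, 0.1, 0.085, 0.03, -0.022, 0, 0.01, -0.02, 0.1, 0.085, 0.03, -0.022, 0, 0.01, -0.02, 0.1, 0.085, 0.025, -0.02, 0, 0, -0.02, 0.1, 0.085, 0.008, -0.006, 0, 0, 0, 0, 0.085, 0, 0, 0, 0, 0, 0, 0.085, 0, 0, 0, 0, 0, 0, 0.085],
)

```text
t: 21.43
position: [515.6, 100.3, 342.8]
orientation: [0.679, 0.734, 0.003, 0.0]
force: [0.8, 0.1, 0.6]
opening: 84.8
```

```bash
python3 -c "
from h import *
to([510,97,260],93.5)"
```

```text
t 21.43 tcp [515.6 100.3 342.8] xang 94.46 zax [ 0.005  0.005 -1.   ] F [0.8 0.1 0.6] M [-0.01  0.01 -0.01] open 84.8 q [ 0.06  0.04 -0.03  1.49  0.    1.56]
tool shift mm [-3.2 -6.3 82.8] rows>= 2
turn units [ 0.06  -0.05   0.191]
```

Call:
arm_command(
  rows=[-0.001, -0.002, 0.01, 0.02, 0, 0.05, 0.085, -0.001, -0.002, 0.02, 0.02, 0, 0.06, 0.085, -0.001, -0.002, 0.02, 0.02, 0, 0.05, 0.085, 0, 0, 0.02, 0, 0, 0, 0.085, 0, 0, 0.005, 0, 0, 0, 0.085, 0, 0, 0, 0, 0, 0, 0.085, 0, 0, -0.0005, 0, 0, 0, 0.085],
)

```text
t: 22.02
position: [515.8, 91.2, 263.4]
orientation: [0.687, 0.727, 0.002, 0.001]
force: [0.2, 0.2, 0.3]
opening: 84.7
```

```bash
python3 -c "
from h import *
to([510,97,192],93.5)
snap('scene','s15',(200,120,400,280),4);snap('top','t15',(180,200,360,340),4)"
```

```text
t 22.02 tcp [515.8  91.2 263.4] xang 93.22 zax [ 0.004  0.002 -1.   ] F [0.2 0.2 0.3] M [ 0.    0.03 -0.05] open 84.7 q [ 0.05  0.06 -0.17  1.34  0.    1.56]
tool shift mm [ 6.  -5.8 71.4] rows>= 2
turn units [ 0.043 -0.019 -0.056]
```

View pics/s15.png

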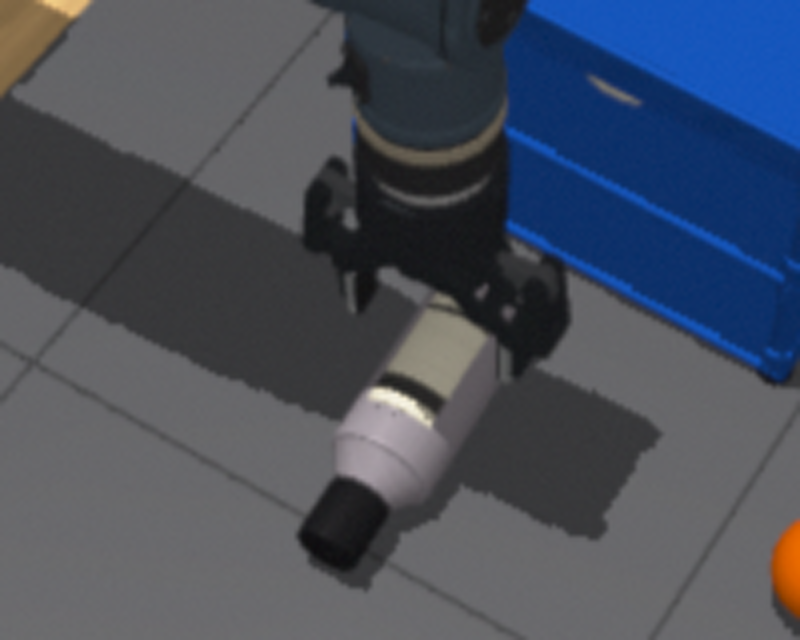

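Call:
arm_command(
  rows=[0.002, -0.002, 0, 0.01, 0, 0, 0.085, 0.002, -0.002, 0, 0.01, 0, -0.02, 0.085, 0.001, -0.001, 0, 0.01, 0, -0.02, 0.085, 0, 0, 0, 0, 0, 0, 0.085, 0, 0, -0.0005, 0, 0, 0, 0.085],
)

```text
t: 22.53
position: [512.5, 96.7, 270.2]
orientation: [0.685, 0.728, 0.005, 0.003]
force: [0.3, 1.1, 0.1]
opening: 85.2
```

```bash
python3 -c "
from h import *
to([510,97,192],93.5)"
```

```text
t 22.53 tcp [512.5  96.7 270.2] xang 93.47 zax [ 0.012  0.003 -1.   ] F [0.3 1.1 0.1] M [0.01 0.08 0.  ] open 85.2 q [ 0.06  0.04 -0.17  1.34  0.    1.57]
tool shift mm [ 0.3 -3.4 78.1] rows>= 2
turn units [ 0.135 -0.022 -0.007]
```

Call:
arm_command(
  rows=[0, -0.001, 0.004, 0.05, 0, 0, 0.085, 0, -0.001, 0.008, 0.04, 0, 0, 0.085, 0, -0.0005, 0.01, 0.02, 0, 0, 0.085, 0, 0, 0.01, 0, 0, 0, 0.085, 0, 0, 0.008, 0, 0, 0, 0.085, 0, 0, 0.004, 0, 0, 0, 0.085, 0, 0, 0, 0, 0, 0, 0.085],
)

```text
t: 23.12
position: [509.4, 96.9, 221.0]
orientation: [0.685, 0.728, 0.001, -0.0]
force: [0.3, -0.5, 0.1]
opening: 85.1
```

```bash
python3 -c "
from h import *
to([510,97,192],93.5)"
```

```text
t 23.12 tcp [509.4  96.9 221. ] xang 93.51 zax [ 0.001  0.002 -1.   ] F [ 0.3 -0.5  0.1] M [ 0.01 -0.02 -0.02] open 85.1 q [ 0.06  0.07 -0.24  1.25  0.    1.57]
tool shift mm [-0.   0.6 29. ] rows>= 1
turn units [ 0.008 -0.02   0.002]
```

Call:
arm_command(
  rows=[0, 0.0002, 0.004, 0, 0, 0, 0.085, 0, 0.0002, 0.007, 0, 0, 0, 0.085, 0, 0, 0.007, 0, 0, 0, 0.085, 0, 0, 0.005, 0, 0, 0, 0.085, 0, 0, 0.002, 0, 0, 0, 0.085, 0, 0, 0, 0, 0, 0, 0.085],
)

```text
t: 23.62
position: [509.6, 96.9, 192.5]
orientation: [0.685, 0.728, 0.0, -0.001]
force: [0.3, 0.4, 0.1]
opening: 84.6
```

```bash
python3 -c "
from h import *
to([510,97,192],93.5)
snap('scene','s16',(200,120,400,280),4)"
```

```text
t 23.62 tcp [509.6  96.9 192.5] xang 93.5 zax [-0.001  0.002 -1.   ] F [0.3 0.4 0.1] M [-0.02  0.01 -0.03] open 84.6 q [ 0.06  0.1  -0.28  1.2   0.    1.57]
tool shift mm [0.1 0.4 0.5] rows>= 1
turn units [-0.009 -0.02  -0.   ]
```

View pics/s16.png

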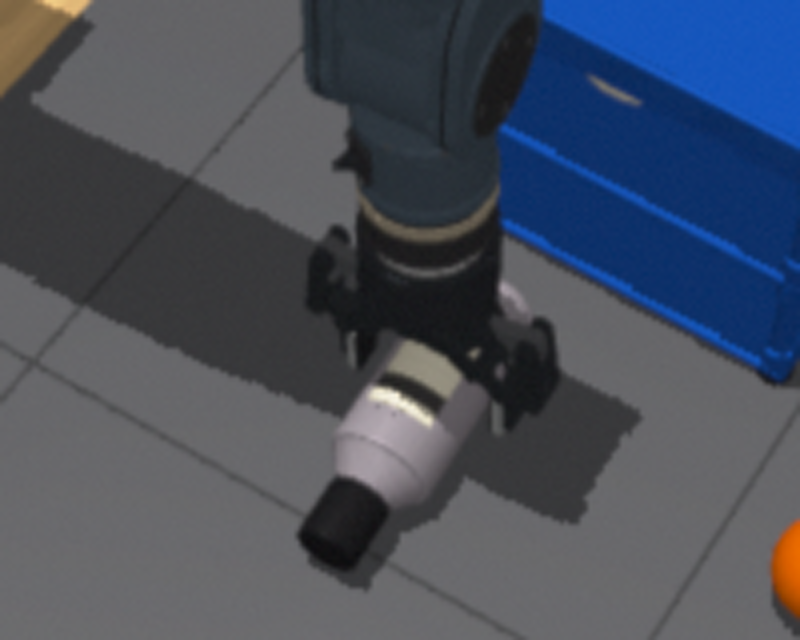

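Straddling the barrel cleanly, label on top. Closing with moderate force.

Call:
arm_command(
  grip_force=40,
  rows=[0, 0, 0, 0, 0, 0, 0.075, 0, 0, 0, 0, 0, 0, 0.07, 0, 0, 0, 0, 0, 0, 0.066, 0, 0, 0, 0, 0, 0, 0.062, 0, 0, 0, 0, 0, 0, 0.058, 0, 0, 0, 0, 0, 0, 0.055, 0, 0, 0, 0, 0, 0, 0.05],
)

```text
t: 24.25
position: [510.2, 96.9, 194.0]
orientation: [0.685, 0.728, 0.001, -0.0]
force: [-0.1, -0.2, -0.3]
opening: 62.7
```

```bash
python3 -c "
from h import *
to([510,97,192],93.5)
snap('scene','s17',(200,120,400,280),4);snap('top','t17',(180,200,360,340),4)"
```

```text
t 24.25 tcp [510.2  96.9 194. ] xang 93.5 zax [ 0.002  0.002 -1.   ] F [-0.1 -0.2 -0.3] M [-0.01  0.04  0.05] open 62.7 q [ 0.06  0.09 -0.28  1.2   0.    1.57]
tool shift mm [ 0.1 -0.2  2. ] rows>= 1
turn units [ 0.019 -0.02  -0.001]
```

View pics/s17.png

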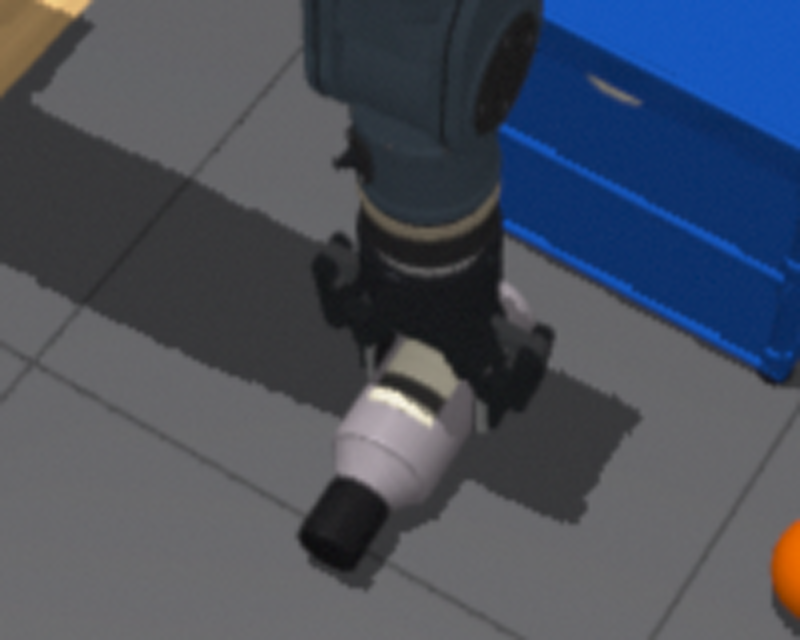

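View pics/t17.png

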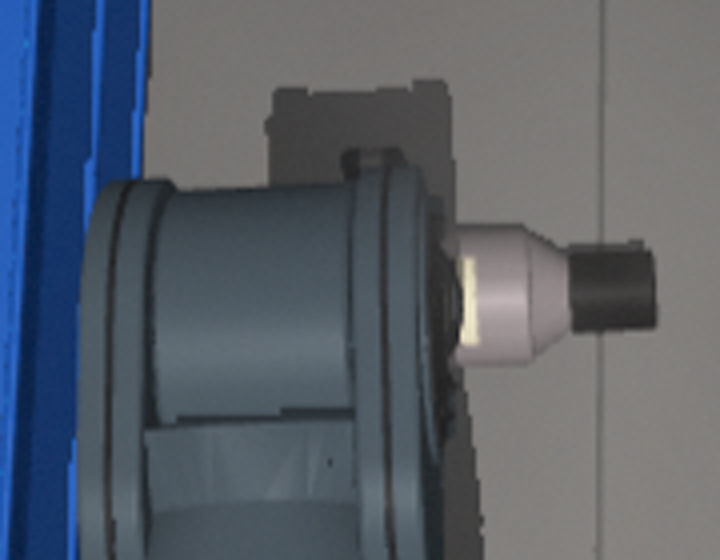

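```bash
python3 -c "
from h import *
im=cv2.imread('pics/raw_t17.png').astype(int)
for c in (297,298,305):
  print(c,' '.join(f'{v}:{im[v,c].sum()//3}/{im[v,c,2]-im[v,c,0]}' for v in list(range(253,270))+list(range(282,296))))
"
```

```text
297 253:121/3 254:121/5 255:108/4 256:76/2 257:78/2 258:90/5 259:99/7 260:107/5 261:114/5 262:118/6 263:129/10 264:161/22 265:193/35 266:198/37 267:202/38 268:205/38 269:207/37 282:214/34 283:213/34 284:212/35 285:198/35 286:163/20 287:136/7 288:131/10 289:125/8 290:114/6 291:115/5 292:123/3 293:125/4 294:124/4 295:123/5
298 253:122/4 254:121/4 255:107/3 256:76/0 257:80/3 258:92/6 259:101/5 260:107/5 261:115/5 262:119/6 263:129/8 264:149/16 265:166/25 266:168/24 267:169/24 268:178/30 269:194/33 282:216/33 283:212/36 284:210/36 285:198/36 286:163/20 287:137/6 288:132/7 289:125/7 290:114/8 291:113/5 292:123/5 293:124/5 294:124/5 295:124/5
305 253:124/6 254:123/7 255:110/4 256:76/4 257:80/5 258:94/5 259:104/5 260:111/6 261:115/6 262:120/7 263:125/7 264:129/7 265:132/8 266:136/7 267:139/8 268:141/8 269:145/8 282:151/9 283:150/8 284:147/9 285:143/6 286:138/7 287:135/8 288:129/8 289:122/7 290:112/6 291:111/5 292:124/6 293:125/5 294:124/4 295:123/4
```

Call:
arm_command(
  grip_force=70,
  rows=[0, 0, 0, 0, 0, 0, 0.045, 0, 0, 0, 0, 0, 0, 0.045, 0, 0, -0.003, 0, 0, 0, 0.045, 0, 0, -0.005, 0, 0, 0, 0.045, 0, 0, -0.007, 0, 0, 0, 0.045, 0, 0, -0.007, 0, 0, 0, 0.045],
)

```text
t: 24.85
position: [507.8, 96.8, 213.2]
orientation: [0.685, 0.728, -0.002, -0.003]
force: [-0.2, 0.2, -3.5]
opening: 62.1
```

```bash
python3 -c "
from h import *
to([510,97,460],93.5)"
```

```text
t 24.85 tcp [507.8  96.8 213.2] xang 93.5 zax [-0.008  0.002 -1.   ] F [-0.2  0.2 -3.5] M [ 0.08 -0.05  0.05] open 62.1 q [ 0.06  0.08 -0.25  1.25  0.    1.57]
tool shift mm [   0.6    0.3 -246.8] rows>= 6
turn units [-0.088 -0.025 -0.   ]
```

Call:
arm_command(
  rows=[0, 0, -0.012, -0.01, 0, 0, 0.045, 0, 0, -0.02, -0.02, 0, 0, 0.045, 0, 0, -0.025, -0.01, 0, 0, 0.045, 0, 0, -0.025, -0.01, 0, 0, 0.045, 0, 0, -0.025, 0, 0, 0, 0.045, 0, 0, -0.025, 0, 0, 0, 0.045, 0, 0, -0.025, 0, 0, 0, 0.045, 0, 0, -0.025, 0, 0, 0, 0.045, 0, 0, -0.025, 0, 0, 0, 0.045, 0, 0, -0.02, 0, 0, 0, 0.045, 0, 0, -0.01, 0, 0, 0, 0.045, 0, 0, 0, 0, 0, 0, 0.045, 0, 0, 0, 0, 0, 0, 0.045],
)

```text
t: 25.93
position: [504.8, 96.1, 476.0]
orientation: [0.685, 0.728, 0.004, 0.002]
force: [0.5, 0.8, -3.3]
opening: 62.5
```

```bash
python3 -c "
from h import *
to([497,318,460],178.2)
snap('scene','s18');snap('top','t18')"
```

```text
t 25.93 tcp [504.8  96.1 476. ] xang 93.51 zax [ 0.008  0.003 -1.   ] F [ 0.5  0.8 -3.3] M [ 0.04 -0.02 -0.02] open 62.5 q [0.06 0.04 0.24 1.76 0.   1.57]
tool shift mm [221.9   5.7  16.6] rows>= 6
turn units [  0.095   0.045 -16.938]
```

View pics/s18.png

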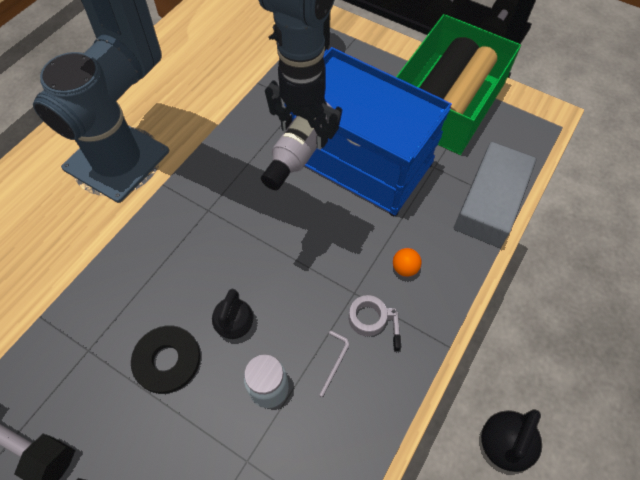

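Flask held horizontally, label up. Rotate −17 units about the tool z at this height.

Call:
arm_command(
  rows=[0, 0, 0, 0, 0, -0.5, 0.045, 0, 0, 0, 0, 0, -0.9, 0.045, 0, 0, -0.0005, 0, 0, -0.9, 0.045, 0, 0, -0.0005, 0, 0, -0.9, 0.045, 0, 0, -0.0005, 0, 0, -0.9, 0.045, 0, 0, -0.0005, 0, 0, -0.9, 0.045, 0, 0, -0.0005, 0, 0, -0.9, 0.045, 0, 0, -0.0005, 0, 0, -0.9, 0.045, 0, 0, -0.0005, 0, 0, -0.9, 0.045, 0, 0, -0.0005, 0, 0, -0.9, 0.045, 0, 0, -0.0005, 0, 0, -0.9, 0.045, 0, 0, -0.0005, 0, 0, -0.9, 0.045, 0, 0, -0.0005, 0, 0, -0.9, 0.045, 0, 0, -0.0005, 0, 0, -0.9, 0.045, 0, 0, -0.0005, 0, 0, -0.9, 0.045, 0, 0, -0.0005, 0, 0, -0.9, 0.045, 0, 0, -0.0005, 0, 0, -0.9, 0.045, 0, 0, -0.0005, 0, 0, -0.9, 0.045, 0, 0, 0, 0, 0, -0.5, 0.045, 0, 0, 0, 0, 0, 0, 0.045],
)

```text
t: 27.7
position: [499.6, 95.8, 444.2]
orientation: [0.007, 0.999, -0.001, -0.033]
force: [-0.1, 0.4, -3.1]
opening: 62.0
```

```bash
python3 -c "
from h import *
to([497,318,460],178.2)"
```

```text
t 27.7 tcp [499.6  95.8 444.2] xang 179.19 zax [-0.066 -0.002 -0.998] F [-0.1  0.4 -3.1] M [-0.04 -0.07 -0.03] open 62.0 q [0.06 0.06 0.19 1.77 0.   0.07]
tool shift mm [  6.8 222.1 -16.1] rows>= 6
turn units [-0.044 -0.752  0.199]
```

Call:
arm_command(
  rows=[0.001, 0.005, -0.004, 0, -0.12, 0.02, 0.045, 0, 0.015, -0.005, 0, -0.12, 0.02, 0.045, 0, 0.025, -0.005, 0, -0.12, 0.02, 0.045, 0, 0.03, -0.004, 0, -0.1, 0.02, 0.045, 0, 0.03, -0.003, 0, -0.1, 0.02, 0.045, 0, 0.03, -0.002, 0, -0.08, 0.02, 0.045, 0, 0.03, -0.002, 0, -0.05, 0.02, 0.045, 0, 0.025, -0.001, 0, -0.02, 0, 0.045, 0, 0.015, -0.001, 0, 0, 0, 0.045, 0, 0.004, -0.001, 0, 0, 0, 0.045, 0, 0, -0.001, 0, 0, 0, 0.045],
)

```text
t: 28.62
position: [503.8, 316.2, 463.8]
orientation: [0.022, 1.0, -0.003, -0.008]
force: [-0.2, -0.3, -4.4]
opening: 62.0
```

```bash
python3 -c "
from h import *
to([497,318,440],178.2)
snap('scene','s19');snap('top','t19')"
```

```text
t 28.62 tcp [503.8 316.2 463.8] xang 177.46 zax [-0.015 -0.006 -1.   ] F [-0.2 -0.3 -4.4] M [-0.03  0.05 -0.01] open 62.0 q [0.45 0.28 0.47 1.79 0.   0.49]
tool shift mm [ 6.5  1.6 23.9] rows>= 1
turn units [-0.074 -0.174 -0.148]
```

View pics/s19.png

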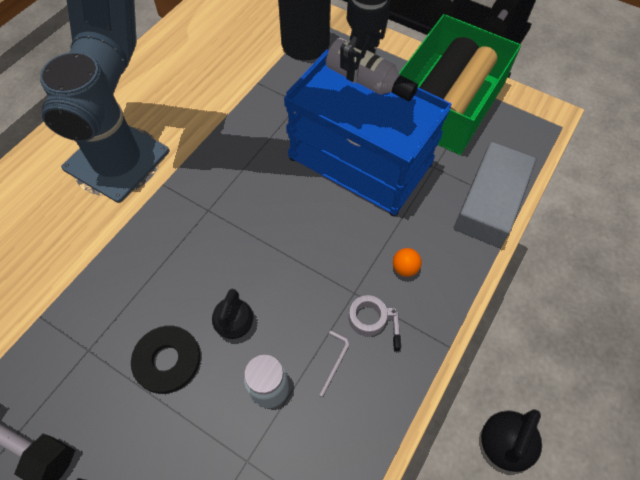

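View pics/t19.png

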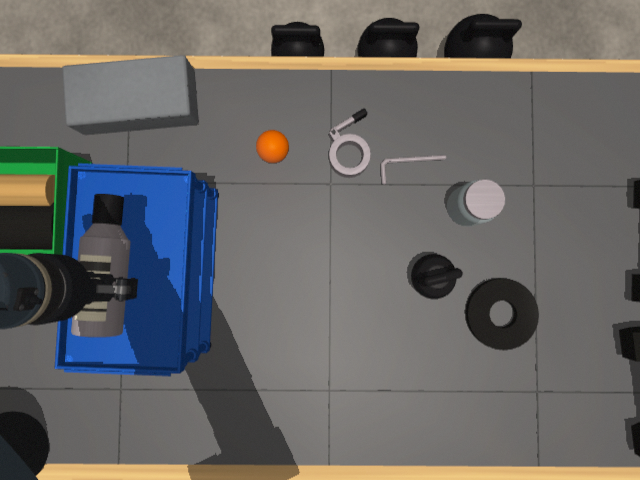

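Call:
arm_command(
  rows=[0.002, 0.0005, 0.002, -0.02, -0.05, -0.04, 0.045, 0.002, 0.0005, 0.008, -0.02, -0.05, -0.04, 0.045, 0.001, 0, 0.01, -0.01, -0.04, -0.04, 0.045, 0, 0, 0.01, 0, 0, 0, 0.045, 0, 0, 0.006, 0, 0, 0, 0.045, 0, 0, 0.002, 0, 0, 0, 0.045, 0, 0, 0, 0, 0, 0, 0.045],
)

```text
t: 29.3
position: [499.0, 307.9, 426.0]
orientation: [0.023, 1.0, -0.002, 0.0]
force: [0.7, -0.5, -2.5]
opening: 61.6
```

```bash
python3 -c "
from h import *
to([497,318,388],178.2)"
```

```text
t 29.3 tcp [499.  307.9 426. ] xang 177.33 zax [ 0.    -0.004 -1.   ] F [ 0.7 -0.5 -2.5] M [0.03 0.08 0.01] open 61.6 q [ 0.44  0.22  0.33  1.68 -0.    0.49]
tool shift mm [ 2.5 10.1 37.9] rows>= 1
turn units [-0.051  0.006 -0.175]
```

Call:
arm_command(
  rows=[0.0005, 0.003, 0.001, -0.02, 0, -0.05, 0.045, 0.0005, 0.004, 0.004, -0.01, 0, -0.05, 0.045, 0, 0.003, 0.006, -0.01, 0, -0.05, 0.045, 0, 0.001, 0.006, 0, 0, 0, 0.045, 0, 0, 0.005, 0, 0, 0, 0.045, 0, 0, 0.002, 0, 0, 0, 0.045, 0, 0, 0, 0, 0, 0, 0.045],
)

```text
t: 29.88
position: [498.9, 319.7, 401.1]
orientation: [0.017, 1.0, 0.0, 0.001]
force: [-1.1, 0.2, -3.7]
opening: 61.8
```

```bash
python3 -c "
from h import *
to([497,318,388],178.2)
snap('scene','s20',(310,0,470,130),5);snap('top','t20',(40,150,240,390),2.5 and 3)"
```

```text
t 29.88 tcp [498.9 319.7 401.1] xang 178.09 zax [ 0.003  0.001 -1.   ] F [-1.1  0.2 -3.7] M [0.01 0.08 0.01] open 61.8 q [ 0.46  0.22  0.29  1.63 -0.    0.49]
tool shift mm [ 1.9 -1.7 13.1] rows>= 1
turn units [ 0.008  0.034 -0.021]
```

View pics/t20.png

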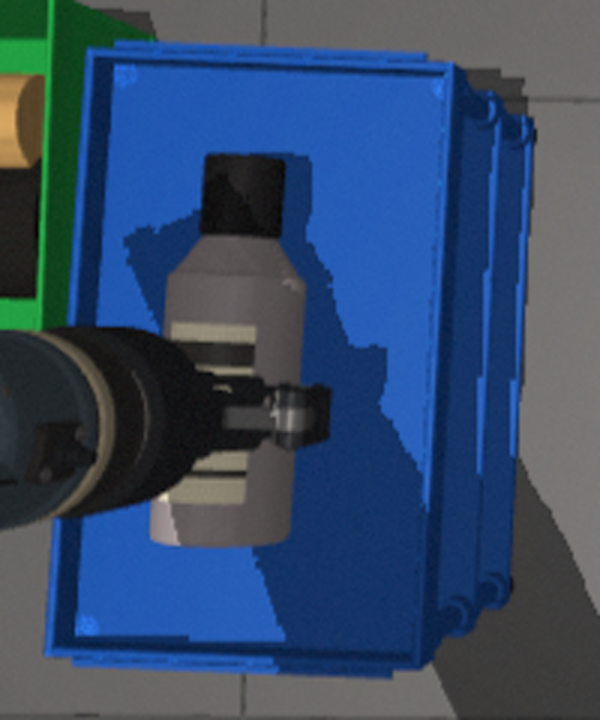

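View pics/s20.png

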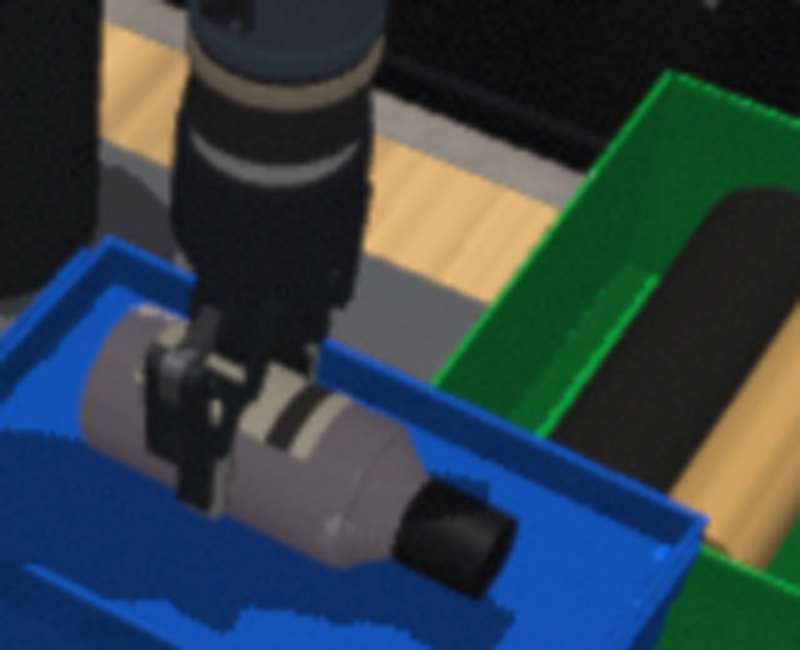

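```bash
cat >> h.py <<'E'
def fitroll(im,row,z,yaxis0,show=True,span=75):
    "flask along ~x under top cam: silhouettes+label edges at image row -> axis y and label roll (deg, + toward +y)"
    from scipy.optimize import least_squares
    return None
E
python3 -c "
from h import *
im=cv2.imread('pics/raw_t20.png').astype(int)
for r in (259,260,261):
  print(r,' '.join(f'{u}:{im[r,u].sum()//3}/{im[r,u,2]-im[r,u,0]}' for u in list(range(92,102))+list(range(120,146))))
# model
def pred(xw,y,z,phi):
  th=np.radians(np.arange(0,360,.25)); P=np.stack([np.full(th.shape,xw),y+32*np.sin(th),z+32*np.cos(th)],-1)
  u=w2px('top',P)[:,0]
  e=[w2px('top',np.array([xw,y+32*np.sin(np.radians(a)),z+32*np.cos(np.radians(a))]))[0] for a in (phi+37.5,phi-37.5)]
  return u.min().round(2),u.max().round(2),[round(q,2) for q in e]
x=px2w('top',120,260,270)[0]
for z in (243,245,247):
  for phi in (-4,0,4): print(round(x),z,phi,pred(x,319.7,z,phi))
"
```

```text
259 92:100/-147 93:64/-96 94:67/-37 95:81/-1 96:83/6 97:118/20 98:126/23 99:131/25 100:133/24 101:132/26 120:131/25 121:131/27 122:130/26 123:128/25 124:130/26 125:101/13 126:86/7 127:84/6 128:84/6 129:83/7 130:82/5 131:81/5 132:79/4 133:79/5 134:78/6 135:75/3 136:74/4 137:72/4 138:71/4 139:68/3 140:66/4 141:60/-68 142:56/-83 143:55/-84 144:56/-84 145:57/-83
260 92:94/-132 93:61/-96 94:71/-23 95:81/3 96:83/4 97:121/24 98:126/24 99:131/26 100:129/26 101:133/27 120:132/25 121:132/24 122:129/25 123:129/26 124:128/27 125:102/12 126:86/6 127:83/5 128:82/6 129:82/5 130:82/5 131:81/5 132:80/6 133:78/6 134:78/6 135:76/5 136:73/4 137:71/4 138:69/4 139:66/4 140:67/4 141:60/-69 142:55/-87 143:59/-81 144:54/-85 145:57/-83
261 92:64/-82 93:53/-75 94:67/-23 95:79/2 96:85/5 97:123/23 98:128/25 99:131/25 100:129/24 101:133/26 120:130/25 121:131/25 122:129/26 123:127/27 124:128/27 125:100/12 126:87/5 127:84/5 128:83/5 129:81/6 130:83/5 131:81/5 132:80/5 133:78/7 134:75/4 135:76/5 136:75/5 137:73/5 138:70/4 139:66/3 140:67/-2 141:61/-67 142:57/-84 143:56/-85 144:57/-82 145:55/-84
535 243 -4 (np.float64(93.5), np.float64(140.13), [np.float64(97.37), np.float64(125.35)])
535 243 0 (np.float64(93.5), np.float64(140.13), [np.float64(96.49), np.float64(123.77)])
535 243 4 (np.float64(93.5), np.float64(140.13), [np.float64(95.72), np.float64(122.14)])
535 245 -4 (np.float64(92.89), np.float64(139.66), [np.float64(96.76), np.float64(124.82)])
535 245 0 (np.float64(92.89), np.float64(139.66), [np.float64(95.88), np.float64(123.23)])
535 245 4 (np.float64(92.89), np.float64(139.66), [np.float64(95.11), np.float64(121.6)])
535 247 -4 (np.float64(92.28), np.float64(139.18), [np.float64(96.14), np.float64(124.28)])
535 247 0 (np.float64(92.28), np.float64(139.18), [np.float64(95.26), np.float64(122.69)])
535 247 4 (np.float64(92.28), np.float64(139.18), [np.float64(94.49), np.float64(121.05)])
```

Call:
arm_command(
  rows=[0.0005, 0, 0.001, 0, 0.01, 0, 0.045, 0.0005, -0.0005, 0.002, 0, 0.01, 0, 0.045, 0, -0.0003, 0.0025, 0, 0, 0, 0.045, 0, 0, 0.002, 0, 0, 0, 0.045, 0, 0, 0.001, 0, 0, 0, 0.045, 0, 0, 0, 0, 0, 0, 0.045],
)

```text
t: 30.48
position: [498.1, 318.6, 393.6]
orientation: [0.017, 1.0, 0.001, 0.002]
force: [-0.2, 0.9, -3.3]
opening: 61.9
```

```bash
python3 -c "
from h import *
to([497,318,386],178.2)"
```

```text
t 30.48 tcp [498.1 318.6 393.6] xang 178.06 zax [ 0.004  0.002 -1.   ] F [-0.2  0.9 -3.3] M [-0.01  0.07 -0.02] open 61.9 q [0.46 0.22 0.26 1.61 0.   0.49]
tool shift mm [ 1.1 -0.6  7.6] rows>= 1
turn units [ 0.022  0.04  -0.028]
```

Call:
arm_command(
  rows=[0, 0, 0.0015, 0, 0.015, 0, 0.045, 0, 0, 0.0015, 0, 0.01, 0, 0.045, 0, 0, 0.0012, 0, 0, 0, 0.045, 0, 0, 0.001, 0, 0, 0, 0.045, 0, 0, 0, 0, 0, 0, 0.045],
)

```text
t: 30.9
position: [498.1, 318.5, 387.9]
orientation: [0.017, 1.0, 0.001, 0.001]
force: [-0.8, -0.3, -4.2]
opening: 62.4
```

```bash
python3 -c "
from h import *
to([497,318,386],178.2)"
```

```text
t 30.9 tcp [498.1 318.5 387.9] xang 178.05 zax [ 0.001  0.002 -1.   ] F [-0.8 -0.3 -4.2] M [0.02 0.11 0.  ] open 62.4 q [0.46 0.22 0.25 1.6  0.   0.49]
tool shift mm [ 1.1 -0.6  1.9] rows>= 1
turn units [ 0.022  0.015 -0.029]
```

Call:
arm_command(
  rows=[0, 0, 0.0008, 0, 0, 0, 0.045, 0, 0, 0.0008, 0, 0, 0, 0.045, 0, 0, 0.0003, 0, 0, 0, 0.045],
)

```text
t: 31.15
position: [498.2, 318.6, 386.3]
orientation: [0.017, 1.0, 0.001, 0.001]
force: [-1.3, -0.5, -1.4]
opening: 62.3
```

```bash
python3 -c "
from h import *
to([497,318,386],178.2)"
```

```text
t 31.15 tcp [498.2 318.6 386.3] xang 178.06 zax [ 0.002  0.002 -1.   ] F [-1.3 -0.5 -1.4] M [-0.05  0.15 -0.06] open 62.3 q [0.46 0.22 0.25 1.6  0.   0.49]
tool shift mm [ 1.2 -0.6  0.3] rows>= 1
turn units [ 0.026  0.021 -0.029]
```

Call:
arm_command(
  grip_force=30,
  rows=[0, 0, 0.0006, 0, 0, 0, 0.055, 0, 0, 0.0004, 0, 0, 0, 0.06, 0, 0, 0.0002, 0, 0, 0, 0.063, 0, 0, 0, 0, 0, 0, 0.065, 0, 0, 0, 0, 0, 0, 0.068, 0, 0, 0, 0, 0, 0, 0.072, 0, 0, 0, 0, 0, 0, 0.078, 0, 0, 0, 0, 0, 0, 0.085, 0, 0, -0.0005, 0, 0, 0, 0.085],
)

```text
t: 31.9
position: [498.9, 318.9, 390.4]
orientation: [0.017, 1.0, 0.003, 0.005]
force: [0.2, 0.5, 0.2]
opening: 84.9
```

```bash
python3 -c "
from h import *
to([497,318,386],178.2)
snap('scene','s21',(310,0,470,130),5);snap('top','t21',(40,150,240,390),3)"
```

```text
t 31.9 tcp [498.9 318.9 390.4] xang 178.06 zax [ 0.011  0.006 -1.   ] F [0.2 0.5 0.2] M [-0.05  0.04 -0.  ] open 84.9 q [0.46 0.21 0.25 1.6  0.   0.49]
tool shift mm [ 1.9 -1.   4.4] rows>= 1
turn units [ 0.076  0.12  -0.028]
```

View pics/s21.png

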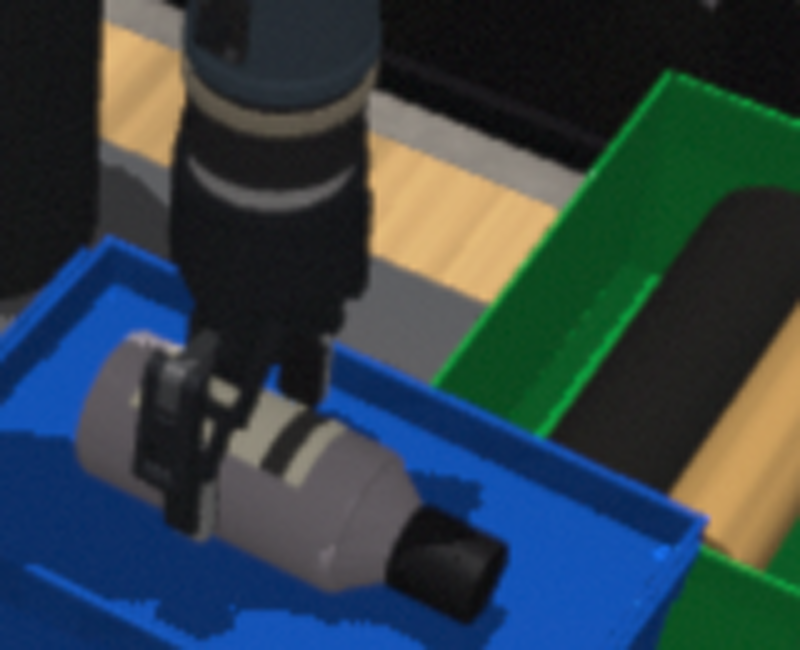

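View pics/t21.png

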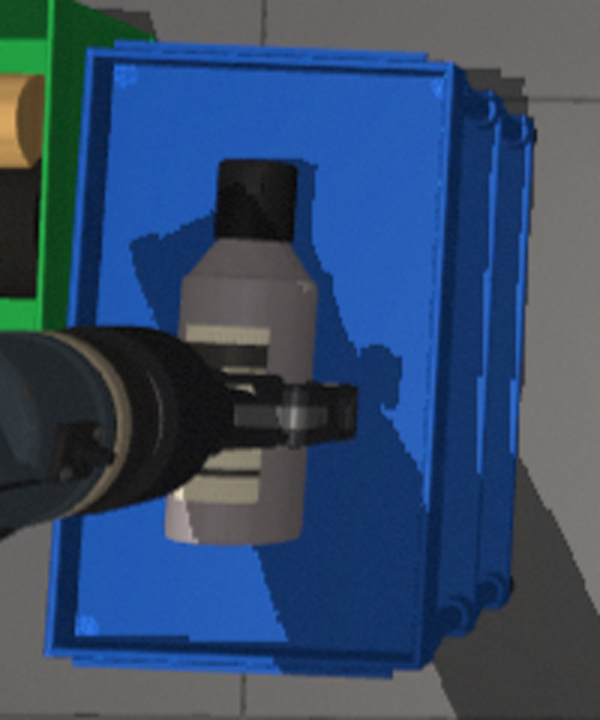

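Call:
arm_command(
  rows=[0, 0, -0.004, 0.02, 0.02, 0, 0.085, 0, 0, -0.008, 0.02, 0.02, 0, 0.085, 0, 0, -0.012, 0, 0, 0, 0.085, 0, 0, -0.018, 0, 0, 0, 0.085, 0, 0, -0.02, 0, 0, 0, 0.085, 0, 0, -0.02, 0, 0, 0, 0.085, 0, 0, -0.02, 0, 0, 0, 0.085, 0, -0.02, -0.005, 0, 0, 0, 0.085, 0, -0.035, 0, 0, 0, 0, 0.085, 0, -0.04, 0, 0, 0, 0, 0.085, 0, -0.04, 0, 0, 0, 0, 0.085, 0, -0.04, 0, 0, 0, 0, 0.085, 0, -0.04, 0, 0, 0, 0, 0.085, 0, -0.04, 0, 0, 0, 0, 0.085, 0, -0.02, 0, 0, 0, 0, 0.085, 0, -0.005, 0, 0, 0, 0, 0.085, 0, 0, -0.001, 0, 0, 0, 0.085],
)

```text
t: 33.42
position: [487.5, 29.2, 512.6]
orientation: [0.014, 1.0, 0.001, 0.009]
force: [0.2, 0.4, 0.3]
opening: 85.2
```

```bash
python3 -c "
from h import *
st()
snap('scene','s22');im=snap('top','t22',(40,150,240,390),3)
im=cv2.imread('pics/raw_t22.png').astype(int)
for r in (259,260,280,285,305):
  print(r,' '.join(f'{u}:{im[r,u].sum()//3}/{im[r,u,2]-im[r,u,0]}' for u in list(range(93,106))+list(range(122,148))))
"
```

```text
t 33.42 tcp [487.5  29.2 512.6] xang 178.39 zax [ 0.017  0.002 -1.   ] F [0.2 0.4 0.3] M [-0.03 -0.02  0.03] open 85.2 q [-0.08 -0.    0.27  1.82  0.   -0.05]
259 93:105/-156 94:106/-154 95:106/-153 96:106/-153 97:107/-152 98:107/-154 99:106/-72 100:124/-1 101:135/8 102:196/32 103:219/33 104:224/32 105:228/31 122:221/28 123:219/28 124:216/29 125:206/29 126:203/29 127:199/29 128:193/29 129:183/25 130:153/12 131:145/9 132:143/9 133:139/9 134:136/8 135:133/8 136:128/9 137:125/8 138:118/8 139:112/6 140:107/6 141:101/9 142:91/5 143:81/4 144:71/5 145:65/-68 146:63/-86 147:59/-88
260 93:108/-153 94:107/-154 95:106/-155 96:107/-153 97:106/-154 98:106/-155 99:109/-51 100:127/4 101:136/8 102:202/36 103:218/33 104:223/33 105:226/31 122:232/26 123:232/27 124:230/29 125:228/30 126:227/29 127:224/32 128:222/32 129:209/34 130:158/15 131:145/9 132:143/10 133:139/9 134:136/9 135:134/9 136:126/9 137:124/8 138:117/7 139:111/7 140:106/6 141:99/6 142:89/6 143:80/5 144:72/4 145:64/-70 146:60/-86 147:60/-87
280 93:107/-153 94:107/-153 95:109/-152 96:106/-153 97:106/-142 98:127/-9 99:134/9 100:157/17 101:21
[... 453 characters left out ...]
1 105:230/29 122:230/29 123:227/29 124:226/31 125:222/32 126:221/32 127:220/34 128:160/16 129:140/10 130:139/9 131:135/11 132:133/9 133:131/10 134:126/8 135:121/9 136:116/6 137:110/6 138:104/7 139:97/6 140:90/6 141:78/6 142:71/4 143:64/-55 144:63/-83 145:58/-88 146:58/-89 147:60/-86
305 93:107/-153 94:106/-153 95:107/-154 96:120/-35 97:134/6 98:124/7 99:147/25 100:153/28 101:156/29 102:190/37 103:196/39 104:200/38 105:204/38 122:210/37 123:212/36 124:205/38 125:204/39 126:190/33 127:150/12 128:139/8 129:135/9 130:135/8 131:132/8 132:129/8 133:122/8 134:117/9 135:111/7 136:106/5 137:100/6 138:95/5 139:88/5 140:77/4 141:72/4 142:64/-70 143:57/-89 144:61/-84 145:60/-87 146:107/-144 147:112/-150
```

View pics/t22.png

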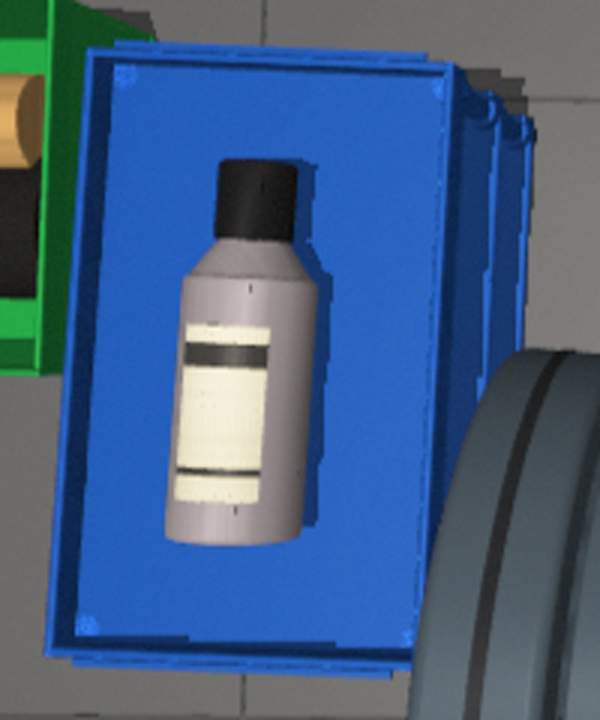

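View pics/s22.png

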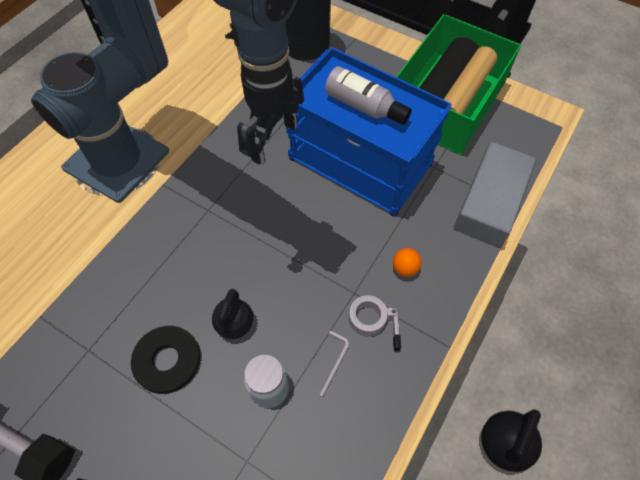

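```bash
python3 -c "
from h import *
from scipy.optimize import least_squares
# row: sil left, sil right, label left, label right (px)
obs={260:(99.0,144.8,101.55,129.7),285:(97.3,142.9,99.75,127.8)}
for r,o in obs.items():
  xw=px2w('top',120,r,255)[0]
  def m(p):
    y,phi,k=p
    th=np.radians(np.arange(0,360,.1)); f=lambda t: w2px('top',np.stack([np.full(np.shape(t),xw),y+32*np.sin(t),230+32*np.cos(t)],-1))[...,0]
    u=f(th); e=f(np.radians(np.array([phi+37.5+k,phi-37.5-k])))
    return np.array([u.min(),u.max(),*e])-o
  s=least_squares(m,[318,0,0],diff_step=1e-3); print(r,s.x.round(2),s.fun.round(2))
"
```

```text
260 [317.25   0.34   2.43] [ 0.06 -0.06 -0.    0.  ]
285 [3.1882e+02 1.3000e-01 2.0400e+00] [-0.13  0.13 -0.    0.  ]
```

```bash
python3 -c "
from h import *
s,_=st()
a=cv2.imread('pics/scene0.png');b=cv2.imread('pics/raw_s22.png')
d=cv2.absdiff(a,b).max(2)
for n,(x0,y0,x1,y1) in dict(kb=(205,285,260,345),jar=(240,350,295,412),collar=(345,290,405,355),hex=(315,328,352,400),plate=(125,320,205,395),ball=(390,245,425,282)).items(): print(n,(d[y0:y1,x0:x1]>40).sum())
ticket.job_done()"
```

```text
t 33.52 tcp [487.7  30.8 512.8] xang 178.54 zax [ 0.018  0.002 -1.   ] F [ 0.1 -0.1 -0.3] M [ 0.02  0.05 -0.03] open 85.1 q [-0.08 -0.    0.27  1.82  0.   -0.05]
kb 0
jar 0
collar 0
hex 0
plate 0
ball 0
the job is handed in; nothing more can be done
```

The flask now lies in the top tray, lengthwise along it and label up. I handed the job in at 33.5 s of the 70 s allowed.

**What I did**
1. I gripped the flask by the cap, lifted it a few millimetres and pulled it out of the bottom tier. Then I set it on the matting and let go.
2. I rolled it about 65 mm, a little at a time, until the label was on top. I used both fingertips side by side, about 45 mm apart, instead of a single one, so that it would not swing round.
3. I took it round the body, turned it a quarter turn and lowered it into the tray until the wrist force showed it resting. Then I opened the gripper and backed away.

**Last checks**
- **Label:** fitting its edges in the top picture puts it within about 0.5° of straight up.
- **Position:** the flask lies flat and lengthwise in the tray, clear of the walls.
- **Other things:** the kettlebell, jar, collar, hex key, plate and ball show no change from the first picture. I did not check the tape roll separately.
- **Robot:** the arm is clear of everything, with no contact force.

The first cap grip sat about 5 mm too high, so I opened and took it again. No final check failed or disagreed.

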